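# Reset a tripped breaker over the spark screen with a bent rod

## Robot

A 6-joint arm with a two-finger parallel gripper is mounted at the origin on the work surface. World frame = base frame: x ahead of the robot, y to its left, z up, the work surface at z = 0. Lengths are in m, angles in rad, forces in N, time in s.
With the tool pointing down it reaches from about 0.15 to 0.775 m from the base axis. Payload 6.1 kg.
Tool frame: the origin (TCP) lies at the very end of the fingers, on their centre line; the grasp point (between the pads) lies 19 mm behind it (ctrl.pinch_z is the distance from the TCP to the grasp point, in m); z points along the fingers, y is the direction in which the jaws open and shut (so a half turn about z gives the same grasp; the last joint's range is limited). The gripper opens to 85 mm and grips with 20 to 120 N. Pads are 22 mm wide; open, the fingers measure 114 mm over their backs; the gripper's body (76 mm by 85 mm) begins 54 mm behind the grasp point. The pads swing forward as they close: fully open they stand 13 mm farther back than shut.
Start: joints at [-1.12, 0.126, -0.04, 1.405, 0, 1.571], TCP at [0.229, -0.473, 0.231] pointing down, gripper open.
Joint ranges: [-2.72, 2.72], [-0.95, 1.95], [-1.27, 1.35], [-1.78, 2.02], [-1.46, 1.47], [-3.14, 3.14]. Speed limits (rad/s): [2.39, 2.39, 3.01, 3.14, 3.14, 3.14].

## Interface

Orientations are given as a 3x3 rotation matrix whose columns are the frame's x, y, z axes.
In Python, from bench import get_state, camera, calibration, ctrl, search_frame, silhouettes, pinpoint gives the robot as it stands.
- The arm moves only by the tool move_arm, never from a script. Its argument "commands" is a list that holds one entry, the list of rows, each a list of 7 numbers: the turn, a rotation vector about the tool's x, y, z in units of pi/2 rad (1.0 is pi/2 rad), then the shift along the tool's x, y, z in units of 0.2 m (1.0 is 0.2 m), then the opening, from 0 (shut) to 1 (fully open). A call has 1 to 10 rows; each row shifts and turns the commanded pose from where the row before left it, along the tool's axes as they then stand; what a row does not reach is not made up. A row lasts 1/10 s, in which the tool goes at most 50 mm and 8.59 degrees, less where a joint would pass 70% of its speed; a pose out of reach is approached as far as the arm can. A call with a number of a shift or a turn outside -1 to 1 is refused whole. A call with a gripper value outside its range is refused whole. The fingers move at their own pace and stop on an object; the grip force is fixed at half the most. Time passes only in rows, so rows that do not move let the fingers close. It gives the time, the measured TCP pose, the force and the opening at its end, in the units of the state.
- get_state(): the state, without advancing time (a new reading comes with each control period).
- camera(name): name is "scene" or "top"; returns the picture (420x560x3 uint8, red, green, blue); there is no depth.
- calibration(name): a dict with "fov_y" (degrees; the focal length in pixels is half the picture's height over the tangent of half this angle, whatever the lens; pixels are square), "cx", "cy" (the principal point, pixels), "k1" (the pictures are not rectified: a ray, as slopes to the right and down, at radius r is drawn at 1 + k1 r^2 times it, then the intrinsics apply), "position" and "orientation" of the camera in the world. Camera axes: x right, y down, z forward; pixel columns grow to the right and rows downward; lengths in m; the calibration is good to about 2 mm. A picture is of the moment at which its call begins. calibration takes no time and is no camera call.
- ctrl.finish_job(): hands the job in, once; it reports no verdict.
Trained networks look in the newest picture that a camera, given by its name, has taken for a name from the list of things; names that differ only in an ending like _2 or _b are one class to them, and where a whole thing is asked for, a point or a joint stands for the part that bears it (a point fixed in the world has none). Each returns a list of dicts, best first, with "p" (0 to 1); they miss things now and then, are a little off and sometimes report something else, mostly with a low value. They report only what shows in the picture. A call takes as long as a camera call. They do not tell look-alikes from the thing itself.
- search_frame(camera, label): "uv" ([column, row] in pixels, amid what is visible of it).
- silhouettes(camera, label): "mask" (420x560 bool, what is visible of it) and "uv" ([column, row] in pixels, amid what is visible of it).
- pinpoint(camera, label): "uv" ([column, row] in pixels: a listed point, or the origin of a listed thing).
The state is a dict: "time_s": time; "q": joint angles; "qvel": joint speeds; "effort": joint torques, N m; "eef_pos": TCP position; "tool_rot": TCP orientation; "wrist_force": force on the tool from outside, world axes, zero at the start; "wrist_torque": the same for the moment, N m; "opening": finger opening in m.
Only numpy, scipy, OpenCV 4.12 (cv2) and the standard library are available. Lean on these libraries where they do the work, as an engineer would, in place of code of your own. Each camera call takes 0.05 s, during which the arm holds its last target.

## Task

The red breaker behind the amber spark screen has tripped and its handle stands halfway. Take the bent rod from its blue rack and, reaching over the screen and touching the red handle with the rod only, gently push the handle away from the robot until it is fully home at off, then draw it back towards the robot until it is fully home at on. Hang the rod back in its rack as it was, and leave the blue breaker, the spray can and the red block where they are, without pressing hard on the screen.

Things in the scene. Friction and masses are not known exactly. Their poses are not given: they have to be found in the camera images.
- station: Fixed station. Origin on the bench under the middle of the spark screen; x from the screen to the breakers behind it (away from the robot), y along the screen, z up. Screen: amber sheet at x = 0, 5 mm thick (12 mm at its end posts), 300 mm wide, 140 mm high; feet 8 mm high reach to x = -65 mm at both ends. A grey console 30 mm high from x = 3 to 163 mm carries the two breakers.
- red_breaker: Black fixed breaker base, 70 x 64 x 25 mm, on the console, for the red handle. Origin at the middle of its underside (30 mm above the bench), 85 mm behind the screen and 65 mm to the left or right of the screen's middle (red and blue change places); axes as the station's. The handle's hinge axis runs along y, 15 mm above this origin.
- red_lever (a joint): Handle of the red breaker, in rad: 0 = off, against its stop, leaning 0.4 rad from upright away from the screen (to the station's +x); 0.4 = upright; 0.8 = on, against its stop, leaning 0.4 rad towards the screen. Starts about halfway. Friction alone holds it where it is left; the bar needs 4 to 5 N to move, then the stop is felt.
- red_bar (a point): Middle of the red cross bar at the top of the handle, 75 mm from the hinge: bar of 16 mm diameter, 50 mm long, along the station's y, about 114 to 120 mm above the bench; under it a steel stem of 10 mm diameter.
- blue_breaker: The same breaker base for the blue handle: not to be touched.
- blue_lever (a joint): Handle of the blue breaker, same sense as the red one; it stands at on and must stay there.
- rod: Loose bent rod, 0.2 to 0.3 kg. Origin at the grasp place in its orange square grip, 24 x 24 mm, x = -65 to 55 mm. A steel rod of 12 mm diameter goes on along x, bends down at a right angle and ends in a straight leg along -z, its end 115 mm below the origin. The rod is telescopic: the leg's axis is clamped fast anywhere from x = 114 to 146 mm, unknown each time. It hangs level, leg down, z up.
- rack: Fixed blue rod rack, base 190 x 90 x 8 mm. Origin on the bench below the hung rod's origin; x along the hung rod to its bend. Two forks, 8 mm thick, flared at the top: at x = -45 mm a slot 34 mm wide (floor 138 mm up, under the grip; prongs to 170 mm), at x = 90 mm a slot 24 mm wide (floor 144 mm, under the steel rod; prongs to 169 mm). Free finger room beside the grip between them.
- rack_seat (a point): Where the rod's origin lies when it hangs in the rack, 150 mm above the bench; axes as the rack's.
- spray_can: Standing green spray can, 60 mm in diameter, 150 mm high, origin at the middle of its underside.
- square_block: Standing red square welding block, 90 x 20 x 90 mm, origin at the middle of its underside.
Things that resemble listed ones, but are neither listed nor needed, are in the scene too. There is more than one size of the rack; the one meant has the size given above.

How it is judged:
By the outcome, as a careful person would: the job done as asked, in the order asked, and still so for the second after the job is handed in, with the robot touching nothing.
It also fails if it takes over 58 s, if anything falls off the work surface, if the arm or the gripper's body presses on something with over 40 N, if the wrist force passes 120 N, or if a joint passes its speed limit or range.

## Working session

There is one attempt and no reset: what is moved stays moved. The work goes in short steps, Python scripts to look and compute and a tool call to move; the robot and the scene stay as the last step left them, time stands still between calls to the robot, and variables do not carry over. Pictures are saved under pics/ and viewed, and the job is handed in when it is done.

Besides the shell and the picture viewer there is one more tool, called in YAML: its name, and indented under it one key for each argument. move_arm: Moves the arm, as the interface text tells. Shifts and turns lie within -1 to 1; 1 stands for 0.2 m of shift or pi/2 rad of turn. Its arguments: {"type":"object","properties":{"commands":{"type":"array"}},"required":["commands"]}

```bash
mkdir -p pics; ls
python3 - <<'E'
from bench import *
import cv2
for n in ("scene","top"):
    im=camera(n); cv2.imwrite(f"pics/{n}0.png",im[:,:,::-1]); c=calibration(n); print(n,c)
s=get_state();print(s)
E
```

```text
pics
scene {'fov_y': 48.29516757248713, 'cx': 285.46620623689154, 'cy': 205.87957438243114, 'k1': -0.1421445489008582, 'position': array([1.04960225, 0.46929383, 0.83805711]), 'orientation': array([[-0.62179446,  0.56997725, -0.5371197 ],
       [ 0.78311598,  0.44368724, -0.43574188],
       [-0.0100498 , -0.69156891, -0.72224057]])}
top {'fov_y': 53.91599693954199, 'cx': 270.1266939761352, 'cy': 208.93286395702586, 'k1': -0.0880198823724005, 'position': array([0.44620035, 0.03159038, 1.11544367]), 'orientation': array([[ 0.00460492, -0.99592033,  0.09011937],
       [-0.99992311, -0.00354822,  0.01188226],
       [-0.01151402, -0.09016715, -0.99586009]])}
{'time_s': 0.1, 'q': array([-1.11994391e+00,  1.26351552e-01, -4.05097294e-02,  1.40537584e+00,
        1.39201026e-05,  1.57083790e+00]), 'qvel': array([ 0.00046011, -0.00072535,  0.00263304,  0.00011843, -0.00072081,
        0.00082679]), 'effort': array([ 1.01477760e-04, -4.36900842e+01,  3.53609455e+01,  1.35979248e-02,
       -6.80881953e-05, -1.20973328e-05]), 'eef_pos': array([ 0.22860806, -0.47221704,  0.23058836]), 'tool_rot': array([[ 9.00094129e-01,  4.35695054e-01, -6.15271377e-04],
       [ 4.35695488e-01, -9.00093186e-01,  1.30288778e-03],
       [ 1.38601857e-05, -1.44079260e-03, -9.99998962e-01]]), 'wrist_force': array([-0.63480167, -0.88727904, -0.52030413]), 'wrist_torque': array([-0.03332324, -0.00355358,  0.00471856]), 'opening': 0.0851454294219178}
```

View pics/scene0.png

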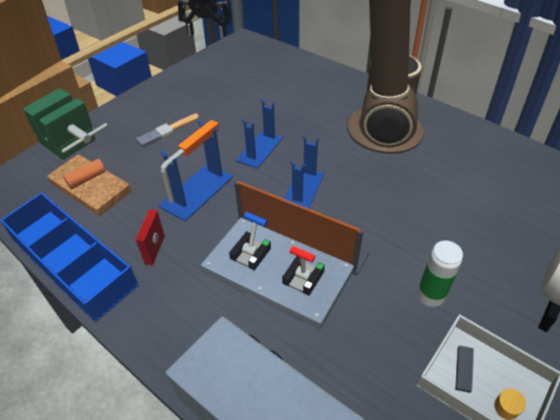

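View pics/top0.png

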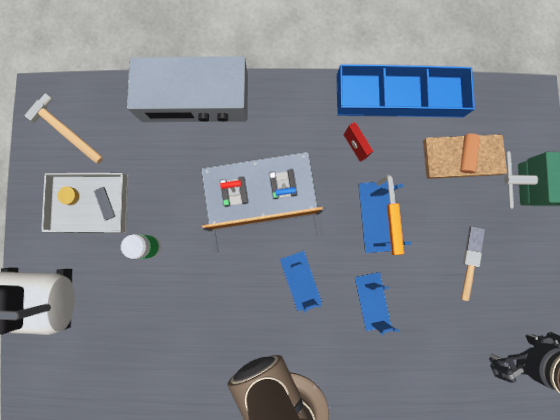

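The top view shows the amber screen from (203,226) to (322,210), with the red handle at (231,185) and the blue one at (284,190). The orange-gripped rod hangs in the large rack at about (396,228). Two smaller empty racks stand at (301,281) and (375,302), the spray can is at (136,246) and the red block at (358,142).

```bash
cat > h.py <<'E'
import numpy as np, cv2
from bench import *
def K(n):
    c=calibration(n); f=210/np.tan(np.radians(c["fov_y"]/2)); return c,f
def proj(n,P):
    c,f=K(n); P=np.atleast_2d(P); d=(P-c["position"])@c["orientation"]; s=d[:,:2]/d[:,2:]
    r2=(s**2).sum(1,keepdims=True); s=s*(1+c["k1"]*r2); return s*f+[c["cx"],c["cy"]]
def ray(n,uv):
    c,f=K(n); p=(np.array(uv,float)-[c["cx"],c["cy"]])/f; s=p.copy()
    for _ in range(30): s=p/(1+c["k1"]*(s@s))
    d=c["orientation"]@np.array([s[0],s[1],1]); return c["position"],d
def atz(n,uv,z):
    o,d=ray(n,uv); return o+d*(z-o[2])/d[2]
def tri(us,ut):
    A=[];b=[]
    for n,u in(("scene",us),("top",ut)):
        o,d=ray(n,u); d=d/np.linalg.norm(d); M=np.eye(3)-np.outer(d,d); A.append(M); b.append(M@o)
    x=np.linalg.solve(sum(A),sum(b)); res=[np.linalg.norm(a@x-c) for a,c in zip(A,b)]
    return x,res
E
python3 - <<'E'
from h import *
camera("scene");camera("top")
np.set_printoptions(precision=4,suppress=True)
for l in ["station","red_breaker","blue_breaker","red_bar","rod","rack","rack_seat","spray_can","square_block"]:
    R={}
    for n in("scene","top"):
        R[n]=pinpoint(n,l); print(l,n,[(np.round(x["uv"],1),round(x["p"],2)) for x in R[n]])
    if R["scene"] and R["top"]: print("   ",*tri(R["scene"][0]["uv"],R["top"][0]["uv"]))
print(get_state()["time_s"])
E
python3 - <<'E'
import cv2
im=cv2.imread("pics/top0.png"); cv2.imwrite("pics/crop1.png",cv2.resize(im[130:280,190:420],None,fx=3.4,fy=3.4,interpolation=cv2.INTER_CUBIC))
im=cv2.imread("pics/scene0.png"); cv2.imwrite("pics/crop2.png",cv2.resize(im[90:330,130:390],None,fx=2.4,fy=2.4,interpolation=cv2.INTER_CUBIC))
E
```

```text
station scene []
station top [(array([264.2, 217.3]), 0.79)]
red_breaker scene [(array([303.4, 278. ]), 0.88)]
red_breaker top [(array([232.7, 190.9]), 0.69)]
    [0.5917 0.1433 0.0352] [np.float64(0.00035434777678703105), np.float64(0.0003543477767870525)]
blue_breaker scene [(array([251.5, 252.1]), 0.68)]
blue_breaker top [(array([281.1, 183.8]), 0.69)]
    [0.6098 0.016  0.0404] [np.float64(0.00015074489644984615), np.float64(0.00015074489644985282)]
red_bar scene [(array([304.3, 252.8]), 0.73)]
red_bar top [(array([231.2, 183.9]), 0.57), (array([260.9, 216.4]), 0.38)]
    [0.595  0.1413 0.1219] [np.float64(0.003411015997342337), np.float64(0.0034110159973423384)]
rod scene [(array([197.8, 138.2]), 0.74)]
rod top [(array([394.4, 224.9]), 0.82)]
    [ 0.4958 -0.2467  0.1548] [np.float64(0.0013775742857701238), np.float64(0.0013775742857700531)]
rack scene [(array([206.1, 183.5]), 0.94), (array([260. , 145.6]), 0.79), (array([301.4, 187. ]), 0.65)]
rack top [(array([374.8, 309.1]), 0.94), (array([378.9, 229.5]), 0.77), (array([303.2, 291.8]), 0.7)]
    [ 0.32   -0.3306 -0.1605] [np.float64(0.08549353547795403), np.float64(0.08549353547795402)]
rack_seat scene [(array([262. , 109.9]), 0.93), (array([194.8, 138.7]), 0.92)]
rack_seat top [(array([307.5, 287.6]), 0.97), (array([394.2, 224.3]), 0.84), (array([383.3, 315.7]), 0.77)]
    [ 0.3916 -0.0687  0.2552] [np.float64(0.04455760382972897), np.float64(0.044557603829728946)]
spray_can scene [(array([430.6, 290.1]), 0.72), (array([307.6, 277.5]), 0.59)]
spray_can top [(array([148.8, 247.5]), 0.93), (array([233.4, 192.3]), 0.36)]
    [0.4417 0.3677 0.0164] [np.float64(0.002110573660714319), np.float64(0.002110573660714184)]
square_block scene [(array([150.8, 248.3]), 0.86)]
square_block top [(array([354.8, 143.2]), 0.55)]
    [ 0.7284 -0.187   0.012 ] [np.float64(0.001500290076572615), np.float64(0.0015002900765725292)]
1.1
```

View pics/crop1.png

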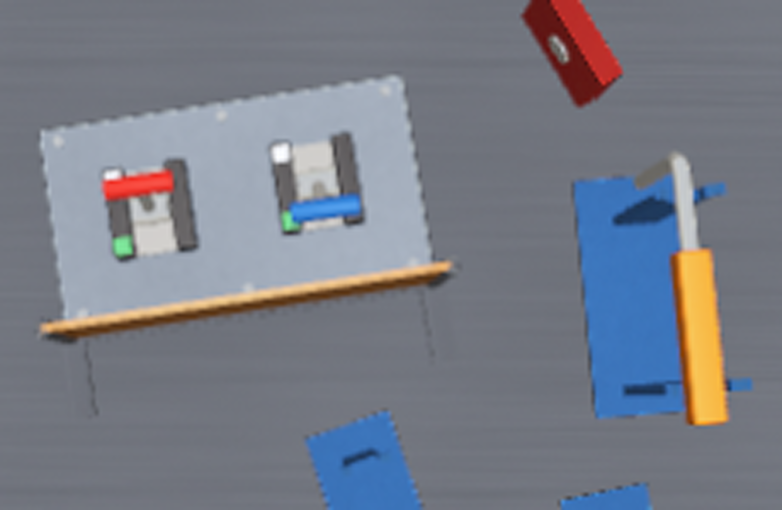

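View pics/crop2.png

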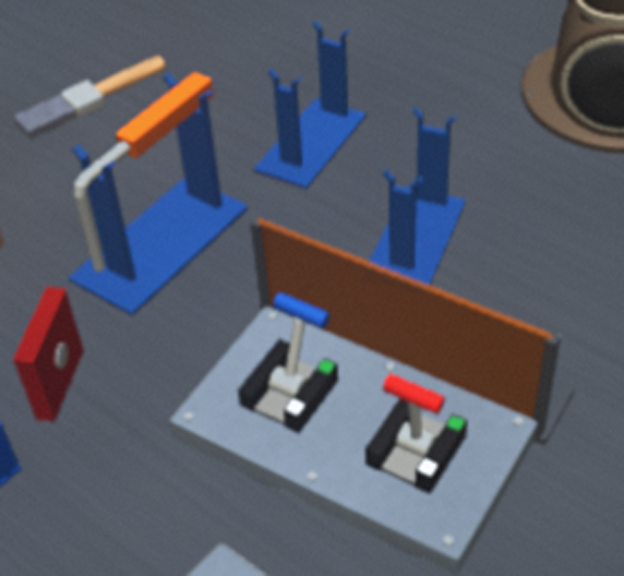

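```bash
cat > fit.py <<'E'
from h import *
from scipy.optimize import least_squares
np.set_printoptions(precision=4,suppress=True)
c1=lambda u,v:("top",(u/3.4+190,v/3.4+130)); c2=lambda u,v:("scene",(u/2.4+130,v/2.4+90))
def tw(p,P): c,s=np.cos(p[2]),np.sin(p[2]); P=np.array(P,float); return np.array([p[0]+c*P[0]-s*P[1],p[1]+s*P[0]+c*P[1],P[2]])
# station: local pt -> px
F=[((-.0,.15,.14),c1(41,328)),((0,-.15,.14),c1(452,265)),((.163,.15,.03),c1(41,130)),((.163,-.15,.03),c1(402,76)),
   ((0,.15,.14),c2(555,340)),((0,-.15,.14),c2(257,222)),((.163,.15,.03),c2(463,552)),((.163,-.15,.03),c2(173,420))]
def r(p): return np.concatenate([proj(n,tw(p,P))[0]-u for P,(n,u) in F])
s=least_squares(r,[.5,.07,.1],loss="soft_l1"); print("station",s.x,"\n",r(s.x).reshape(-1,2))
st=s.x
# rack+rod: clicks; unknown x,y,yaw,L (leg axis)
def G(p):
    L=p[3]
    return [((-.065,.012,.162),c1(689,424)),((-.065,-.012,.162),c1(728,420)),((.055,.012,.162),c1(672,254)),((.055,-.012,.162),c1(710,249)),
    ((L,0,.156),c1(682,156)),((L,0,.035),c1(640,184)),
    ((.055,0,.162),c2(127,128)),((-.065,0,.162),c2(203,77)),((L,0,.156),c2(80,185)),((L,0,.035),c2(98,268))]
def rr(p): return np.concatenate([proj(n,tw(p,P))[0]-u for P,(n,u) in G(p)])
s=least_squares(rr,[.5,-.24,0,.13],loss="soft_l1"); print("rod",s.x,"\n",rr(s.x).reshape(-1,2))
rd=s.x
bar=tri((413/2.4+130,394/2.4+90),(139/3.4+190,184/3.4+130)); print("bar",bar)
c,sn=np.cos(st[2]),np.sin(st[2]); d=bar[0][:2]-st[:2]; print("bar in station",c*d[0]+sn*d[1],-sn*d[0]+c*d[1])
for y in(.065,-.065): print("bar pred",tw(st,(.085,y,.12)),proj("top",tw(st,(.085,y,.12))),proj("scene",tw(st,(.085,y,.12))))
# rack base corners overlay
for n,f in(("top","top0"),("scene","scene0")):
    im=cv2.imread(f"pics/{f}.png"); im=cv2.resize(im,None,fx=3,fy=3,interpolation=cv2.INTER_CUBIC)
    def ln(p,pts,col): 
        q=np.array([proj(n,tw(p,P))[0] for P in pts]); cv2.polylines(im,[np.int32((q+.5)*3)],False,col,1)
    ln(st,[(0,.15,0),(0,.15,.14),(0,-.15,.14),(0,-.15,0)],(0,255,0)); ln(st,[(.003,.15,.03),(.163,.15,.03),(.163,-.15,.03),(.003,-.15,.03)],(255,255,0))
    ln(rd,[(-.065,.012,.162),(.055,.012,.162),(.055,-.012,.162),(-.065,-.012,.162),(-.065,.012,.162)],(255,0,255)); ln(rd,[(.055,0,.15),(rd[3],0,.15),(rd[3],0,.035)],(0,255,255))
    for x,w in((-.045,.017),(.09,.012)): ln(rd,[(x,w,.17),(x,w,.138),(x,-w,.138),(x,-w,.17)],(0,255,0))
    o=(200,130) if n=="top" else (130,90); cv2.imwrite(f"pics/ov_{n}.png",im[o[1]*3:o[1]*3+500,o[0]*3:o[0]*3+780])
E
python3 fit.py
```

```text
station [0.5143 0.0637 0.1541] 
 [[-3.0639  0.3178]
 [ 1.0233 -0.0229]
 [-3.5805  0.3035]
 [ 1.0161 -0.5684]
 [ 1.9049 -0.1578]
 [-1.1577 -1.7834]
 [ 0.3149  4.2519]
 [-3.6398 -1.5865]]
rod [ 0.4917 -0.249   0.0734  0.1205] 
 [[ 0.6035  0.628 ]
 [-0.6617  1.0249]
 [ 0.8752 -0.969 ]
 [-0.1859 -0.2069]
 [-0.4176  0.2302]
 [-0.649  -0.3055]
 [-1.4209  3.5107]
 [ 0.5706 -1.2362]
 [-1.3816 -2.5542]
 [ 0.9097  0.5401]]
bar (array([0.5965, 0.1404, 0.1183]), [np.float64(0.0008372740961389937), np.float64(0.0008372740961390261)])
bar in station 0.0929659963820756 0.0631302325945881
bar pred [0.5883 0.141  0.12  ] [[230.2234 187.522 ]] [[304.4542 251.1407]]
bar pred [0.6083 0.0125 0.12  ] [[282.9584 179.55  ]] [[248.1804 226.6524]]
```

```bash
python3 - <<'E'
s=open("fit.py").read()
s=s.replace("((.163,.15,.03)","((.163,W,.03)").replace("((.163,-.15,.03)","((.163,-W,.03)").replace("((-.0,.15,.14)","((-.0,V,.14)").replace("((0,.15,.14)","((0,V,.14)").replace("((0,-.15,.14)","((0,-V,.14)")
s=s.replace("F=[","F=lambda W,V:[").replace("in F])","in F(p[3],.15)])").replace("[.5,.07,.1],","[.5,.07,.1,.14],").replace("ln(st,[(.003,.15,.03),(.163,.15,.03),(.163,-.15,.03),(.003,-.15,.03)]","ln(st,[(.003,st[3],.03),(.163,st[3],.03),(.163,-st[3],.03),(.003,-st[3],.03)]")
open("fit.py","w").write(s)
E
python3 fit.py|head -12
```

```text
station [0.5137 0.0631 0.156  0.1426] 
 [[-2.81    0.6823]
 [ 1.2486  0.0978]
 [-0.7707  0.2168]
 [-1.6109 -0.0384]
 [ 1.8684 -0.5686]
 [-1.2483 -1.9565]
 [-2.9264  2.2302]
 [-0.8652 -0.3809]]
rod [ 0.4917 -0.249   0.0734  0.1205] 
 [[ 0.6035  0.628 ]
 [-0.6617  1.0249]
```

View pics/ov_top.png

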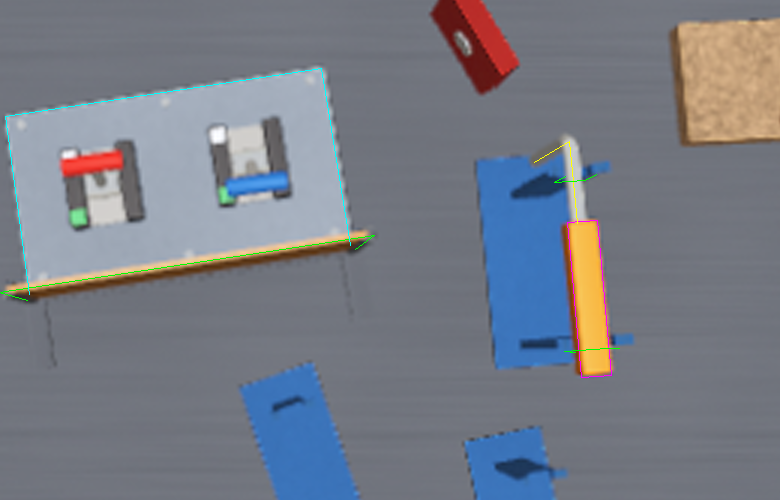

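View pics/ov_scene.png

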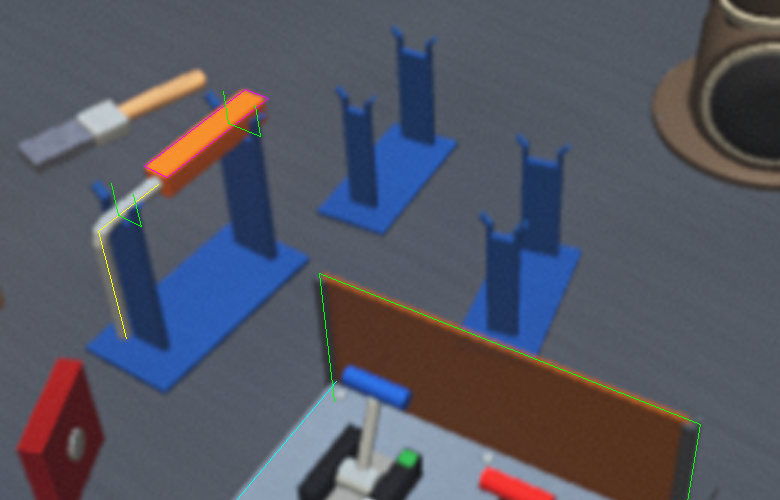

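```bash
cat >> h.py <<'E'
from scipy.spatial.transform import Rotation as Rn
ROD=(.4917,-.249,.0734); ST=(.5137,.0631,.156)
def loc(p,P): c,s=np.cos(p[2]),np.sin(p[2]); return np.array([p[0]+c*P[0]-s*P[1],p[1]+s*P[0]+c*P[1],P[2]])
def stat(P): c,s=np.cos(ST[2]),np.sin(ST[2]); d=np.array(P)[:2]-ST[:2]; return np.array([c*d[0]+s*d[1],-s*d[0]+c*d[1],P[2]])
def goal(pos,yaw):
    s=get_state(); R=s["tool_rot"]; c,n=np.cos(yaw),np.sin(yaw)
    T=np.array([[c,n,0],[n,-c,0],[0,0,-1.]]); rv=Rn.from_matrix(R.T@T).as_rotvec()
    d=np.array(pos)-s["eef_pos"]
    print("t",round(s["time_s"],2),"tcp",s["eef_pos"].round(4),"F",s["wrist_force"].round(1),"M",s["wrist_torque"].round(2),"op",round(s["opening"],4))
    print(" turn units",(rv/(np.pi/2)).round(4)," shift units after turn",(T.T@d/.2).round(4))
E
python3 -c "
from h import *
goal(loc(ROD,(0,0,.231)),ROD[2])"
```

```text
t 1.1 tcp [ 0.2287 -0.4725  0.2313] F [-0.1  1.2 -0.1] M [-0.01  0.02  0.04] op 0.0853
 turn units [-0.      0.      0.2403]  shift units after turn [ 1.3933 -1.0183  0.0014]
```

move_arm:
  commands:
    - [[0, 0, 0.06, 0, 0, 0, 1], [0, 0, 0.06, 0, 0, 0, 1], [0, 0, 0.06, 0, 0, 0, 1], [0, 0, 0.06, 0, 0, 0, 1], [0, 0, 0, 0.12, -0.085, 0, 1], [0, 0, 0, 0.14, -0.1, 0, 1], [0, 0, 0, 0.14, -0.1, 0, 1], [0, 0, 0, 0.14, -0.1, 0, 1], [0, 0, 0, 0.14, -0.1, 0, 1], [0, 0, 0, 0.14, -0.1, 0, 1]]

```text
time_s: 2.1
eef_pos: [0.3846, -0.3428, 0.2314]
tool_rot: [[0.997, 0.074, 0.0], [0.074, -0.997, -0.0], [0.0, 0.0, -1.0]]
wrist_force: [0.1, 0.5, 0.3]
opening: 0.0852
```

move_arm:
  commands:
    - [[0, 0, 0, 0.14, -0.1, 0, 1], [0, 0, 0, 0.14, -0.1, 0, 1], [0, 0, 0, 0.14, -0.1, 0, 1], [0, 0, 0, 0.12, -0.1, 0, 1], [0, 0, 0, 0.1, -0.07, 0, 1], [0, 0, 0, 0.06, -0.05, 0, 1], [0, 0, 0, 0, 0, 0, 1], [0, 0, 0, 0, 0, 0, 1]]

```text
time_s: 2.9
eef_pos: [0.5153, -0.2298, 0.2312]
tool_rot: [[0.997, 0.074, -0.001], [0.074, -0.997, -0.0], [-0.001, 0.0, -1.0]]
wrist_force: [0.6, 0.5, 0.5]
opening: 0.0855
```

```bash
python3 -c "
from h import *
goal(loc(ROD,(0,0,.131)),ROD[2])
for n,o in(('top',(330,150)),('scene',(110,60))):
    im=camera(n)[:,:,::-1]; cv2.imwrite(f'pics/a_{n}.png',cv2.resize(im[o[1]:o[1]+150,o[0]:o[0]+150],None,fx=4,fy=4,interpolation=cv2.INTER_CUBIC))
"
```

```text
t 2.9 tcp [ 0.5153 -0.2298  0.2312] F [0.6 0.5 0.5] M [-0.03  0.01  0.01] op 0.0855
 turn units [0.0001 0.0004 0.0005]  shift units after turn [-0.1248  0.0869  0.501 ]
```

View pics/a_top.png

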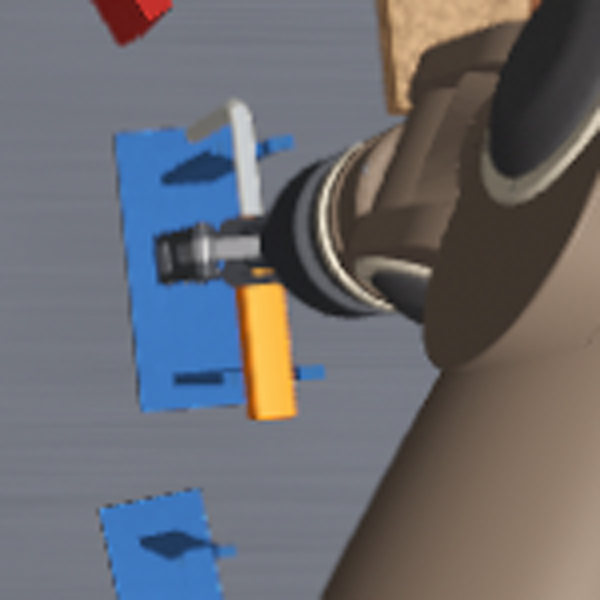

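View pics/a_scene.png

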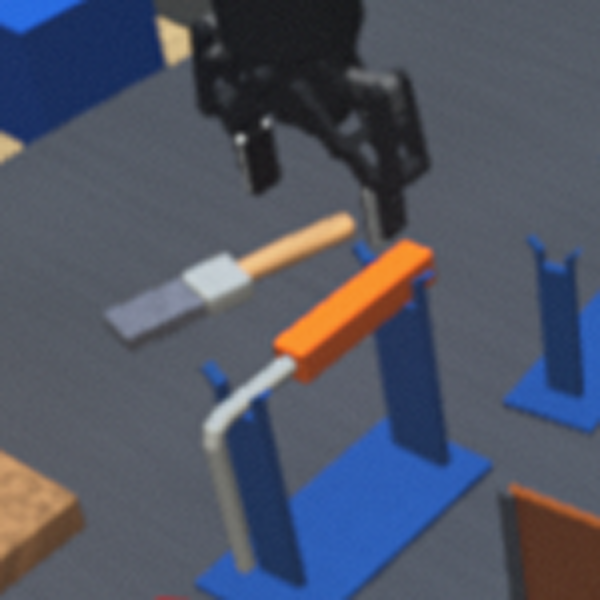

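The gripper is 25 mm too far along the rod (top crop: jaw centre at about (245,250), grip centre at about (268,340)). I'll correct that, then descend.

move_arm:
  commands:
    - [[0, 0, 0, -0.06, 0.043, 0, 1], [0, 0, 0, -0.065, 0.044, 0, 1], [0, 0, 0, 0, 0, 0.1, 1], [0, 0, 0, 0, 0, 0.12, 1], [0, 0, 0, 0, 0, 0.12, 1], [0, 0, 0, 0, 0, 0.08, 1], [0, 0, 0, 0, 0, 0.08, 1], [0, 0, 0, 0, 0, 0, 1]]

```text
time_s: 3.8
eef_pos: [0.4894, -0.2494, 0.1294]
tool_rot: [[0.997, 0.072, -0.003], [0.072, -0.997, 0.001], [-0.003, -0.002, -1.0]]
wrist_force: [-0.5, 0.7, -0.4]
opening: 0.0851
```

```bash
python3 -c "
from h import *
goal(loc(ROD,(0,0,.131)),ROD[2])
for n,o in(('scene',(110,60)),):
    im=camera(n)[:,:,::-1]; cv2.imwrite(f'pics/b_{n}.png',cv2.resize(im[o[1]:o[1]+150,o[0]:o[0]+150],None,fx=4,fy=4,interpolation=cv2.INTER_CUBIC))
"
```

```text
t 3.8 tcp [ 0.4894 -0.2494  0.1294] F [-0.5  0.7 -0.4] M [-0.   -0.06  0.  ] op 0.0851
 turn units [-0.0011  0.0021 -0.0009]  shift units after turn [ 0.0117 -0.0013 -0.0082]
```

View pics/b_scene.png

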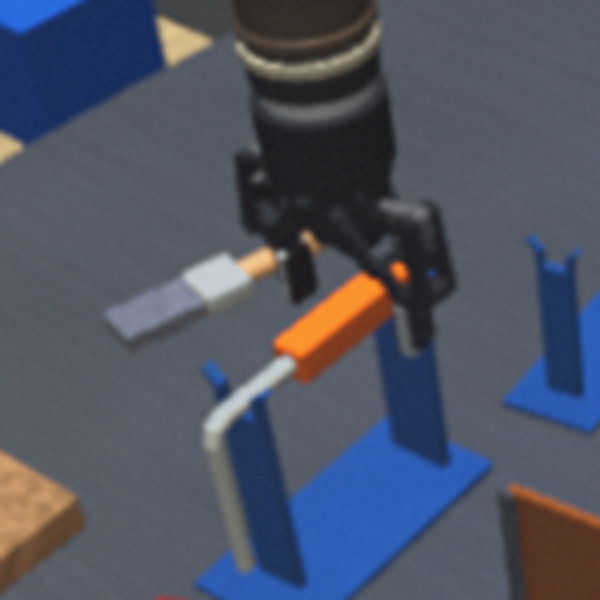

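Fingers straddle the grip at about (350,310) in the crop. Closing.

move_arm:
  commands:
    - [[0, 0, 0, 0.01, 0, -0.008, 1], [0, 0, 0, 0, 0, 0, 0], [0, 0, 0, 0, 0, 0, 0], [0, 0, 0, 0, 0, 0, 0], [0, 0, 0, 0, 0, 0, 0], [0, 0, 0, 0, 0, 0, 0], [0, 0, 0, 0, 0, 0, 0], [0, 0, 0, 0, 0, 0, 0], [0, 0, 0, 0, 0, 0, 0]]

```text
time_s: 4.75
eef_pos: [0.4942, -0.2488, 0.1333]
tool_rot: [[0.997, 0.074, 0.001], [0.074, -0.997, -0.0], [0.001, 0.0, -1.0]]
wrist_force: [-0.2, 0.3, 4.7]
opening: 0.0232
```

```bash
python3 -c "
from h import *
s=get_state();print(repr(s['eef_pos']),s['wrist_torque'])
goal(loc(ROD,(0,0,.131)),ROD[2])
"
```

```text
array([ 0.49415082, -0.24884675,  0.13330751]) [ 0.03597973  0.20122408 -0.03911551]
t 4.75 tcp [ 0.4942 -0.2488  0.1333] F [-0.2  0.3  4.7] M [ 0.04  0.2  -0.04] op 0.0232
 turn units [ 0.0003 -0.0004  0.0003]  shift units after turn [-0.0123 -0.0001  0.0115]
```

move_arm:
  commands:
    - [[0, 0, 0, 0, 0, -0.05, 0], [0, 0, 0, 0, 0, -0.08, 0], [0, 0, 0, 0, 0, -0.1, 0], [0, 0, 0, 0, 0, -0.1, 0], [0, 0, 0, 0, 0, -0.12, 0], [0, 0, 0, 0, 0, -0.12, 0], [0, 0, 0, 0, 0, -0.1, 0], [0, 0, 0, 0, 0, -0.05, 0], [0, 0, 0, 0, 0, 0, 0], [0, 0, 0, 0, 0, 0, 0]]

```text
time_s: 5.75
eef_pos: [0.4938, -0.2487, 0.2759]
tool_rot: [[0.997, 0.074, -0.001], [0.074, -0.997, 0.001], [-0.001, -0.001, -1.0]]
wrist_force: [0.6, -0.3, -3.2]
opening: 0.0231
```

```bash
python3 -c "
from h import *
goal(loc(ST,(-.07,.079,.27)),ST[2])
for n,o in(('top',(330,130)),('scene',(80,0))):
    im=camera(n)[:,:,::-1]; cv2.imwrite(f'pics/c_{n}.png',cv2.resize(im[o[1]:o[1]+150,o[0]:o[0]+180],None,fx=4,fy=4,interpolation=cv2.INTER_CUBIC))
"
```

```text
t 5.75 tcp [ 0.4938 -0.2487  0.2759] F [ 0.6 -0.3 -3.2] M [-0.02  0.09 -0.02] op 0.0231
 turn units [-0.0005  0.0008 -0.0523]  shift units after turn [-0.0094 -1.9194  0.0293]
```

View pics/c_top.png

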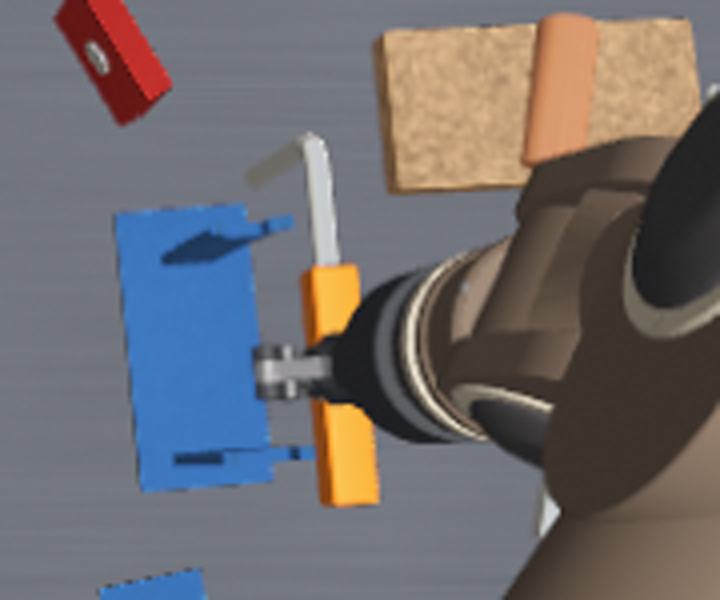

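View pics/c_scene.png

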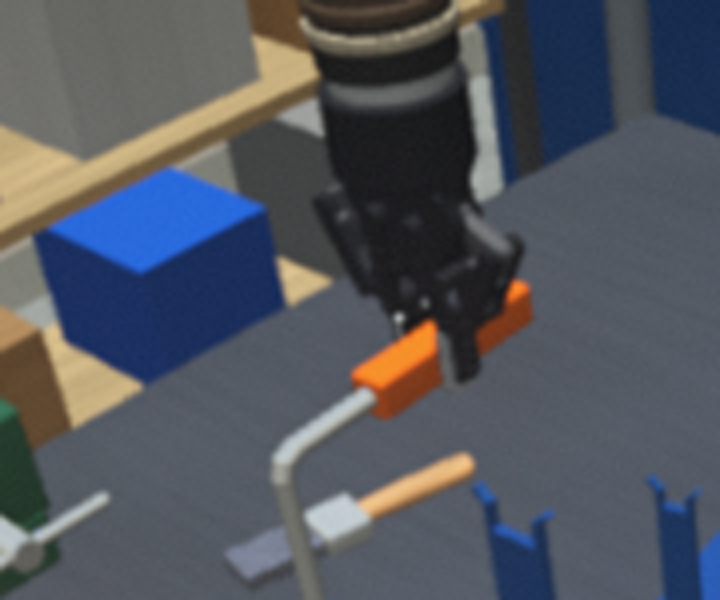

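```bash
cat > rodfit.py <<'E'
from h import *
from scipy.optimize import least_squares
# offset of origin along x o, pitch a (nose down +), L; z offset .0167
s=get_state();R=s["tool_rot"];P=s["eef_pos"]
def pt(p,x,z):
    o,a,L=p; x=L if x is None else x; c,n=np.cos(a),np.sin(a); X=np.array([o+c*x+n*z,0,0.0167*0]); Z=-n*x+c*z
    return P+R[:,0]*X[0]-R[:,2]*(Z+.0167)
def f(p):
    obs=[("top",(408,165),None,.006),("top",(392.5,175),None,-.115),("scene",(80+280/4,455/4),None,.006),("top",(330+331/4,130+268/4),.055,.012),("top",(330+350/4,130+502/4),-.065,.012)]
    return np.concatenate([proj(n,pt(p,x,z))[0]-u for n,u,x,z in obs])
r=least_squares(f,[0,0,.12]);print(r.x,f(r.x).reshape(-1,2).round(1))
E
python3 rodfit.py
```

```text
[-0.00186339  0.01927473  0.12046896] [[ 0.9 -0.5]
 [-0.2  0.9]
 [-1.  -0.7]
 [ 0.7 -1. ]
 [ 2.3  0.8]]
```

move_arm:
  commands:
    - [[0, 0, -0.026, 0, -0.1, 0, 0], [0, 0, -0.026, 0, -0.18, 0, 0], [0, 0, 0, 0, -0.2, 0, 0], [0, 0, 0, 0, -0.2, 0, 0], [0, 0, 0, 0, -0.2, 0, 0], [0, 0, 0, 0, -0.2, 0, 0], [0, 0, 0, 0, -0.2, 0, 0], [0, 0, 0, 0, -0.2, 0, 0], [0, 0, 0, 0, -0.2, 0, 0], [0, 0, 0, 0, -0.15, 0, 0]]

```text
time_s: 6.85
eef_pos: [0.4433, 0.0915, 0.2762]
tool_rot: [[0.982, 0.191, -0.006], [0.191, -0.981, 0.019], [-0.002, -0.02, -1.0]]
wrist_force: [0.4, -0.8, -3.1]
opening: 0.0231
```

move_arm:
  commands:
    - [[0, 0, 0, 0, -0.06, 0, 0], [0, 0, 0, 0, 0, 0, 0], [0, 0, 0, 0, 0, 0, 0]]

```text
time_s: 7.15
eef_pos: [0.4436, 0.0935, 0.2771]
tool_rot: [[0.981, 0.192, -0.005], [0.192, -0.981, 0.023], [-0.001, -0.024, -1.0]]
wrist_force: [-1.2, 0.6, -2.7]
opening: 0.0229
```

```bash
python3 -c "
from h import *
goal(loc(ST,(-.07,.079,.174)),ST[2])
for n,o in(('top',(180,130)),('scene',(210,120))):
    im=camera(n)[:,:,::-1]; cv2.imwrite(f'pics/d_{n}.png',cv2.resize(im[o[1]:o[1]+150,o[0]:o[0]+180],None,fx=4,fy=4,interpolation=cv2.INTER_CUBIC))
"
```

```text
t 7.15 tcp [0.4436 0.0935 0.2771] F [-1.2  0.6 -2.7] M [-0.06  0.1   0.03] op 0.0229
 turn units [-0.015   0.0007  0.0236]  shift units after turn [-0.0274 -0.1905  0.5153]
```

View pics/d_top.png

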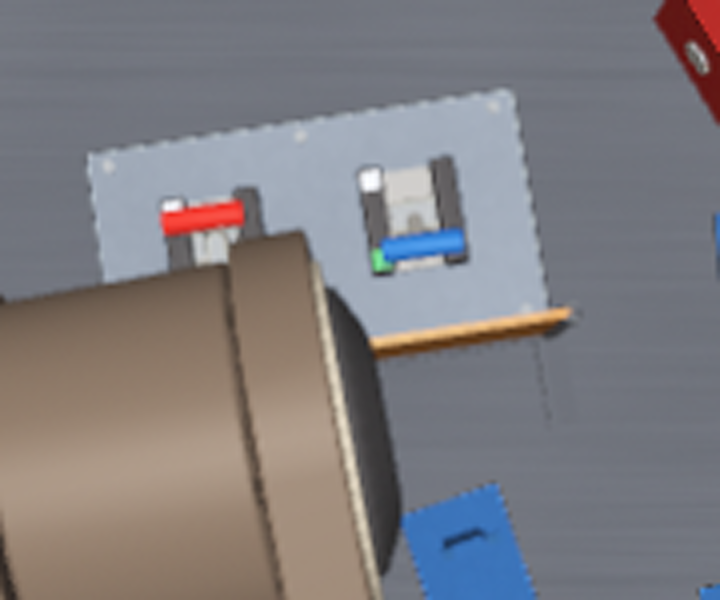

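View pics/d_scene.png

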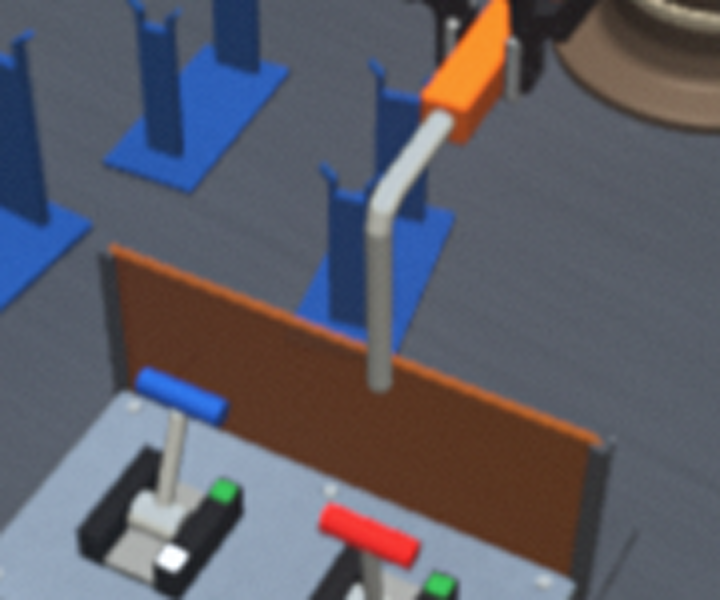

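move_arm:
  commands:
    - [[-0.015, 0, 0.024, 0, 0, 0, 0], [0, 0, 0, -0.01, -0.09, 0, 0], [0, 0, 0, -0.015, -0.1, 0, 0], [0, 0, 0, 0, 0, 0, 0], [0, 0, 0, 0, 0, 0, 0]]

```text
time_s: 7.75
eef_pos: [0.4379, 0.0973, 0.278]
tool_rot: [[0.98, 0.2, -0.006], [0.2, -0.979, 0.027], [-0.001, -0.027, -1.0]]
wrist_force: [-0.7, 0.0, -2.9]
opening: 0.0232
```

```bash
cat > look.py <<'E'
from h import *
import sys
t=sys.argv[1]; np.set_printoptions(precision=4,suppress=True)
print(get_state()["q"].round(2), "tcp in station",stat(get_state()["eef_pos"]))
ims=[]
for n,o in(('top',(180,130)),('scene',(230,150))):
    im=camera(n)[:,:,::-1]; ims.append(cv2.resize(im[o[1]:o[1]+150,o[0]:o[0]+130],None,fx=3,fy=4,interpolation=cv2.INTER_CUBIC) if 0 else cv2.resize(im[o[1]:o[1]+150,o[0]:o[0]+130],None,fx=3,fy=3,interpolation=cv2.INTER_CUBIC))
cv2.imwrite(f'pics/{t}.png',np.hstack(ims))
E
python3 -c "
from h import *
goal(loc(ST,(-.07,.079,.174)),ST[2])"; python3 look.py e
```

```text
t 7.75 tcp [0.4379 0.0973 0.278 ] F [-0.7  0.  -2.9] M [-0.07  0.13  0.02] op 0.0232
 turn units [-0.0173  0.0007  0.029 ]  shift units after turn [-0.0022 -0.1674  0.5201]
[ 0.2  -0.01 -0.09  1.5   0.03  3.14] tcp in station [-0.0696  0.0455  0.278 ]
```

View pics/e.png

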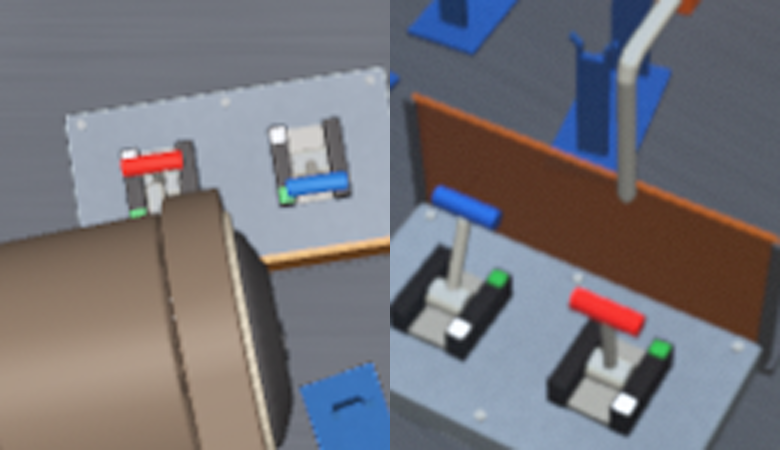

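Joint 6 is at its end of range, which caps the yaw. The round leg doesn't care about the rod's yaw, so I'll work at yaw ≈ 0.30 and place the leg itself.

```bash
cat >> h.py <<'E'
def leg(x,y,z,yaw=.30,D=.1186):
    "leg axis at station x,y, TCP height z"
    P=loc(ST,(x,y,z)); P=P-D*np.array([np.cos(yaw),np.sin(yaw),0]); s=get_state()
    R=s["tool_rot"]; print("leg now (station)",stat(s["eef_pos"]+D*R[:,0]).round(4),"Fstation",np.array([np.cos(ST[2])*s["wrist_force"][0]+np.sin(ST[2])*s["wrist_force"][1]]).round(2),"q1,q6",s["q"][[0,5]].round(3),"goal q1~",np.arctan2(P[1],P[0]).round(3))
    goal(P,yaw)
E
python3 -c "
from h import *
leg(.05,.051,.174);leg(.14,.051,.174)"
```

```text
leg now (station) [0.049  0.0508 0.2779] Fstation [0.06] q1,q6 [0.2   3.141] goal q1~ 0.193
t 7.85 tcp [0.438  0.0972 0.2779] F [-0.   0.4 -3.3] M [-0.01  0.1  -0.03] op 0.0232
 turn units [-0.0174 -0.0004 -0.0628]  shift units after turn [0.0021 0.0582 0.5197]
leg now (station) [0.049  0.0508 0.2779] Fstation [0.06] q1,q6 [0.2   3.141] goal q1~ 0.187
t 7.85 tcp [0.438  0.0972 0.2779] F [-0.   0.4 -3.3] M [-0.01  0.1  -0.03] op 0.0232
 turn units [-0.0174 -0.0004 -0.0628]  shift units after turn [0.4475 0.1228 0.5197]
```

move_arm:
  commands:
    - [[-0.017, 0, -0.03, 0, 0, 0, 0], [0, 0, -0.033, 0, 0, 0, 0], [0, 0, 0, 0, 0.055, 0, 0], [0, 0, 0, 0, 0, 0, 0], [0, 0, 0, 0, 0, 0, 0]]

```text
time_s: 8.35
eef_pos: [0.4414, 0.0862, 0.2778]
tool_rot: [[0.956, 0.294, -0.0], [0.294, -0.956, 0.0], [-0.0, -0.001, -1.0]]
wrist_force: [-0.1, 0.4, -2.7]
opening: 0.0231
```

```bash
python3 -c "
from h import *
leg(.05,.051,.174)"
```

```text
leg now (station) [0.0495 0.051  0.2778] Fstation [-0.06] q1,q6 [0.193 3.035] goal q1~ 0.193
t 8.35 tcp [0.4414 0.0862 0.2778] F [-0.1  0.4 -2.7] M [0.01 0.17 0.01] op 0.0231
 turn units [-0.0004  0.0002 -0.0007]  shift units after turn [0.0024 0.0009 0.5192]
```

Leg is over the gap between the screen and the red bar. Lowering to TCP z ≈ 0.174.

move_arm:
  commands:
    - [[0, 0, 0, 0, 0, 0.08, 0], [0, 0, 0, 0, 0, 0.1, 0], [0, 0, 0, 0, 0, 0.1, 0], [0, 0, 0, 0, 0, 0.1, 0], [0, 0, 0, 0, 0, 0.08, 0], [0, 0, 0, 0, 0, 0.06, 0], [0, 0, 0, 0, 0, 0, 0], [0, 0, 0, 0, 0, 0, 0]]

```text
time_s: 9.15
eef_pos: [0.4413, 0.0867, 0.1743]
tool_rot: [[0.955, 0.296, -0.0], [0.296, -0.955, 0.001], [0.0, -0.001, -1.0]]
wrist_force: [-0.1, -0.2, -2.5]
opening: 0.0229
```

```bash
python3 -c "
from h import *
leg(.079,.051,.174)"; python3 look.py f
```

```text
leg now (station) [0.0496 0.0516 0.1743] Fstation [-0.11] q1,q6 [0.193 3.035] goal q1~ 0.19
t 9.15 tcp [0.4413 0.0867 0.1743] F [-0.1 -0.2 -2.5] M [-0.01  0.14 -0.03] op 0.0229
 turn units [-0.0005 -0.     -0.    ]  shift units after turn [0.1452 0.024  0.0013]
[ 0.19 -0.01 -0.31  1.27  0.    3.04] tcp in station [-0.0678  0.0346  0.1743]
```

View pics/f.png

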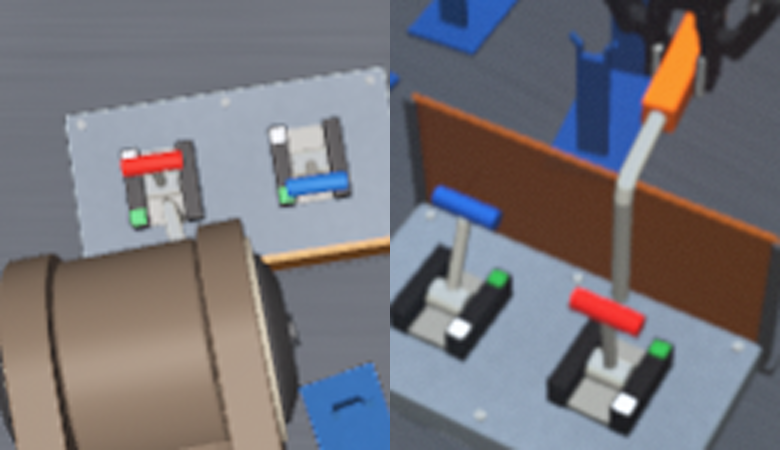

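move_arm:
  commands:
    - [[0, 0, 0, 0.025, 0.004, 0, 0], [0, 0, 0, 0.025, 0.004, 0, 0], [0, 0, 0, 0.025, 0.003, 0, 0], [0, 0, 0, 0.02, 0.002, 0, 0], [0, 0, 0, 0.02, 0.002, 0, 0], [0, 0, 0, 0.01, 0.001, 0, 0], [0, 0, 0, 0, 0, 0, 0]]

```text
time_s: 9.95
eef_pos: [0.4663, 0.0911, 0.1737]
tool_rot: [[0.955, 0.296, -0.001], [0.296, -0.955, 0.001], [-0.0, -0.001, -1.0]]
wrist_force: [0.6, 0.1, -1.8]
opening: 0.0229
```

move_arm:
  commands:
    - [[0, 0, 0, 0.015, 0.002, 0, 0], [0, 0, 0, 0.015, 0.002, 0, 0], [0, 0, 0, 0, 0, 0, 0]]

```text
time_s: 10.25
eef_pos: [0.4719, 0.092, 0.1738]
tool_rot: [[0.955, 0.296, -0.001], [0.296, -0.955, 0.001], [-0.001, -0.001, -1.0]]
wrist_force: [-1.2, -0.2, -2.1]
opening: 0.0234
```

```bash
python3 -c "
from h import *
leg(.1,.051,.174)"
```

```text
leg now (station) [0.0806 0.0521 0.1737] Fstation [-1.23] q1,q6 [0.192 3.034] goal q1~ 0.189
t 10.25 tcp [0.4719 0.092  0.1738] F [-1.2 -0.2 -2.1] M [-0.06  0.31 -0.04] op 0.0234
 turn units [-0.0005  0.0005  0.0001]  shift units after turn [ 0.0952  0.0192 -0.0009]
```

move_arm:
  commands:
    - [[0, 0, 0, 0.015, 0.003, 0, 0], [0, 0, 0, 0.015, 0.003, 0, 0], [0, 0, 0, 0, 0, 0, 0]]

```text
time_s: 10.55
eef_pos: [0.4781, 0.0927, 0.1737]
tool_rot: [[0.955, 0.296, -0.001], [0.296, -0.955, 0.001], [-0.001, -0.001, -1.0]]
wrist_force: [-4.0, -0.4, -2.3]
opening: 0.0231
```

move_arm:
  commands:
    - [[0, 0, 0, 0.015, 0.003, 0, 0], [0, 0, 0, 0.015, 0.003, 0, 0], [0, 0, 0, 0, 0, 0, 0]]

```text
time_s: 10.85
eef_pos: [0.4843, 0.0934, 0.1735]
tool_rot: [[0.955, 0.296, -0.001], [0.296, -0.955, 0.001], [-0.001, -0.001, -1.0]]
wrist_force: [-3.8, 1.1, -2.7]
opening: 0.0229
```

```bash
python3 -c "
from h import *
leg(.1,.051,.174)";python3 look.py g
```

```text
leg now (station) [0.0931 0.0516 0.1734] Fstation [-3.55] q1,q6 [0.19  3.031] goal q1~ 0.189
t 10.85 tcp [0.4843 0.0934 0.1735] F [-3.8  1.1 -2.7] M [0.17 1.03 0.23] op 0.0229
 turn units [-0.0008  0.0005  0.0001]  shift units after turn [ 0.0339  0.0077 -0.0027]
[ 0.19  0.07 -0.22  1.27  0.    3.03] tcp in station [-0.0243  0.0345  0.1735]
```

View pics/g.png

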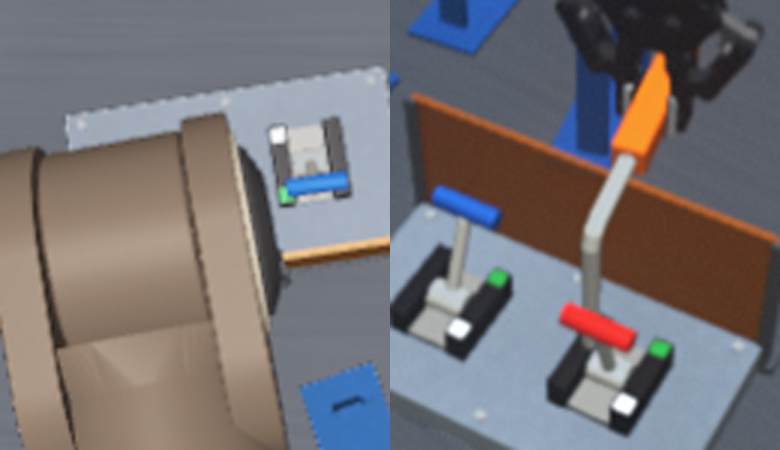

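The handle follows: the red bar moved to (597,325), and the leg is against its screen side. Continuing gently.

move_arm:
  commands:
    - [[0, 0, 0, 0.015, 0.002, 0, 0], [0, 0, 0, 0.015, 0.002, 0, 0], [0, 0, 0, 0, 0, 0, 0]]

```text
time_s: 11.25
eef_pos: [0.4902, 0.0942, 0.1735]
tool_rot: [[0.955, 0.295, -0.001], [0.295, -0.955, 0.0], [-0.001, -0.001, -1.0]]
wrist_force: [-3.7, -0.4, -5.2]
opening: 0.0231
```

move_arm:
  commands:
    - [[0, 0, 0, 0.01, 0.001, 0, 0], [0, 0, 0, 0, 0, 0, 0]]

```text
time_s: 11.45
eef_pos: [0.4921, 0.0946, 0.1736]
tool_rot: [[0.955, 0.295, -0.001], [0.295, -0.955, 0.0], [-0.001, -0.001, -1.0]]
wrist_force: [-3.5, -0.9, -4.8]
opening: 0.0233
```

move_arm:
  commands:
    - [[0, 0, 0, 0.01, 0.001, 0, 0], [0, 0, 0, 0, 0, 0, 0]]

```text
time_s: 11.65
eef_pos: [0.4942, 0.095, 0.1738]
tool_rot: [[0.955, 0.295, -0.0], [0.295, -0.955, 0.0], [-0.0, -0.0, -1.0]]
wrist_force: [-4.1, -0.3, -3.5]
opening: 0.0235
```

```bash
python3 -c "
from h import *
leg(.1,.051,.174)";python3 look.py i
```

```text
leg now (station) [0.1031 0.0515 0.1738] Fstation [-4.05] q1,q6 [0.19  3.031] goal q1~ 0.189
t 11.65 tcp [0.4942 0.095  0.1738] F [-4.1 -0.3 -3.5] M [-0.31  1.37  0.  ] op 0.0235
 turn units [-0.0003  0.0002 -0.0001]  shift units after turn [-0.0156  0.0004 -0.001 ]
[ 0.19  0.09 -0.2   1.28  0.    3.03] tcp in station [-0.0143  0.0345  0.1738]
```

View pics/i.png

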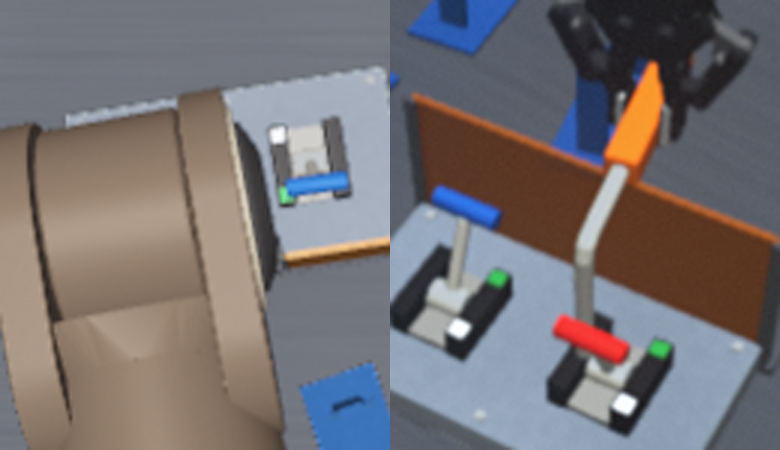

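```bash
python3 -c "
from h import *
for a in (0,.05,.1,.2,.4,.8):
    th=.4-a; P=loc(ST,(.085+.075*np.sin(th),.065,.045+.075*np.cos(th))); q=proj('scene',P)[0]; print(a,q.round(1),((q-[230,150])*3+[390,0]).round(0))
# blue check at on
P=loc(ST,(.085-.075*np.sin(.4),-.065,.045+.075*np.cos(.4)));q=proj('scene',P)[0];print('blue',((q-[230,150])*3+[390,0]).round(0))
"
```

```text
0 [297.3 263.2] [592. 339.]
0.05 [298.2 261.5] [595. 334.]
0.1 [299.1 259.8] [597. 329.]
0.2 [300.9 256.6] [603. 320.]
0.4 [304.5 250.8] [613. 302.]
0.8 [311.3 242.5] [634. 278.]
blue [468. 207.]
```

move_arm:
  commands:
    - [[0, 0, 0, 0.01, 0.001, 0, 0], [0, 0, 0, 0, 0, 0, 0]]

```text
time_s: 11.95
eef_pos: [0.495, 0.0951, 0.1738]
tool_rot: [[0.955, 0.295, -0.002], [0.295, -0.955, -0.0], [-0.002, -0.001, -1.0]]
wrist_force: [-8.6, -1.3, -1.5]
opening: 0.023
```

move_arm:
  commands:
    - [[0, 0, 0, 0.01, 0.001, 0, 0], [0, 0, 0, 0, 0, 0, 0]]

```text
time_s: 12.15
eef_pos: [0.4955, 0.0951, 0.1739]
tool_rot: [[0.955, 0.295, -0.005], [0.295, -0.955, -0.001], [-0.005, -0.001, -1.0]]
wrist_force: [-14.3, -4.6, 2.1]
opening: 0.0234
```

```bash
python3 -c "
from h import *
leg(.1,.051,.174)";python3 look.py j
```

```text
leg now (station) [0.1043 0.0515 0.1733] Fstation [-14.81] q1,q6 [0.19  3.031] goal q1~ 0.189
t 12.15 tcp [0.4955 0.0951 0.1739] F [-14.3  -4.6   2.1] M [-0.83  3.37  0.08] op 0.0234
 turn units [-0.0004  0.0032 -0.    ]  shift units after turn [-0.0218 -0.0007 -0.0007]
[ 0.19  0.1  -0.2   1.28  0.    3.03] tcp in station [-0.013   0.0345  0.1739]
```

View pics/j.png

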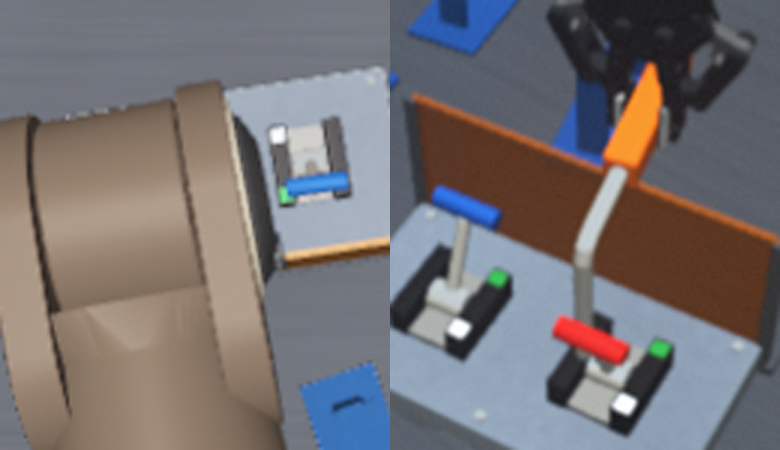

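Stop felt (4 N → 15 N over 2 mm commanded), and the bar is at its predicted off pixel (591,340). Backing off, raising and going over the bar.

move_arm:
  commands:
    - [[0, 0, 0, -0.04, -0.006, 0, 0], [0, 0, 0, -0.06, -0.009, 0, 0], [0, 0, 0, 0, 0, -0.08, 0], [0, 0, 0, 0, 0, -0.12, 0], [0, 0, 0, 0, 0, -0.12, 0], [0, 0, 0, 0, 0, -0.06, 0], [0, 0, 0, 0, 0, 0, 0], [0, 0, 0, 0, 0, 0, 0]]

```text
time_s: 13.05
eef_pos: [0.4782, 0.0928, 0.2494]
tool_rot: [[0.955, 0.296, 0.0], [0.296, -0.955, 0.001], [0.0, -0.001, -1.0]]
wrist_force: [-0.6, -0.5, -2.5]
opening: 0.0236
```

```bash
python3 -c "
from h import *
leg(.152,.051,.25)";python3 look.py k
```

```text
leg now (station) [0.0869 0.0519 0.2495] Fstation [-0.65] q1,q6 [0.191 3.033] goal q1~ 0.186
t 13.05 tcp [0.4782 0.0928 0.2494] F [-0.6 -0.5 -2.5] M [-0.03  0.17 -0.  ] op 0.0236
 turn units [-0.0005 -0.0003  0.    ]  shift units after turn [ 0.3214  0.0512 -0.0029]
[ 0.19  0.05 -0.08  1.44  0.    3.03] tcp in station [-0.0305  0.0349  0.2494]
```

View pics/k.png

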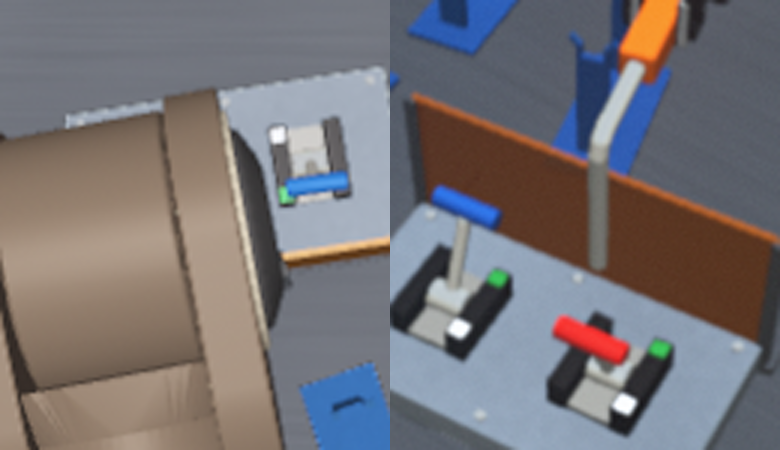

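```bash
python3 -c "
from h import *
s=get_state();P=s['eef_pos']
for x,z in ((.1186,-.098),(.1186,.0227),(.053,.0287)):
    q=proj('scene',P+s['tool_rot'][:,0]*x+np.array([0,0,z]))[0]; print(((q-[230,150])*3+[390,0]).round(0))
"
```

```text
[595. 266.]
[597. 131.]
[635.  52.]
```

The leg matches prediction (tip at (598,267)), so there was no slip. Going over the bar and down behind it.

move_arm:
  commands:
    - [[0, 0, 0, 0.06, 0.01, 0, 0], [0, 0, 0, 0.08, 0.013, 0, 0], [0, 0, 0, 0.08, 0.013, 0, 0], [0, 0, 0, 0.07, 0.01, 0, 0], [0, 0, 0, 0.03, 0.005, 0, 0], [0, 0, 0, 0, 0, 0, 0], [0, 0, 0, 0, 0, 0, 0]]

```text
time_s: 13.85
eef_pos: [0.542, 0.1019, 0.2494]
tool_rot: [[0.955, 0.296, -0.001], [0.296, -0.955, 0.0], [-0.001, -0.001, -1.0]]
wrist_force: [-0.5, 0.4, -1.7]
opening: 0.023
```

```bash
python3 -c "
from h import *
leg(.152,.051,.174)";python3 look.py l
```

```text
leg now (station) [0.1513 0.051  0.2492] Fstation [-0.48] q1,q6 [0.185 3.027] goal q1~ 0.186
t 13.85 tcp [0.542  0.1019 0.2494] F [-0.5  0.4 -1.7] M [-0.04  0.15 -0.  ] op 0.023
 turn units [-0.0006  0.0008  0.    ]  shift units after turn [3.400e-03 3.000e-04 3.768e-01]
[0.19 0.18 0.06 1.46 0.   3.03] tcp in station [0.0339 0.0339 0.2494]
```

View pics/l.png

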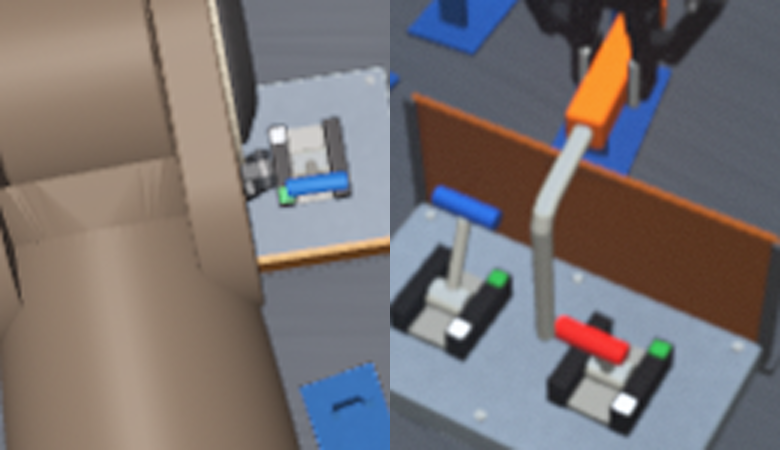

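move_arm:
  commands:
    - [[0, 0, 0, 0, 0, 0.08, 0], [0, 0, 0, 0, 0, 0.1, 0], [0, 0, 0, 0, 0, 0.1, 0], [0, 0, 0, 0, 0, 0.07, 0], [0, 0, 0, 0, 0, 0.025, 0], [0, 0, 0, -0.03, -0.005, 0, 0], [0, 0, 0, -0.03, -0.005, 0, 0], [0, 0, 0, 0, 0, 0, 0]]

```text
time_s: 14.75
eef_pos: [0.5296, 0.1003, 0.1761]
tool_rot: [[0.955, 0.296, 0.001], [0.296, -0.955, 0.001], [0.001, -0.001, -1.0]]
wrist_force: [-0.1, -0.5, -1.8]
opening: 0.0229
```

```bash
python3 -c "
from h import *
leg(.130,.051,.174)";python3 look.py m
```

```text
leg now (station) [0.1389 0.0513 0.1763] Fstation [-0.18] q1,q6 [0.187 3.028] goal q1~ 0.187
t 14.75 tcp [0.5296 0.1003 0.1761] F [-0.1 -0.5 -1.8] M [-0.07  0.17 -0.03] op 0.0229
 turn units [-0.0004 -0.0008  0.0001]  shift units after turn [-0.0443 -0.0048  0.0107]
[ 0.19  0.16 -0.12  1.29  0.    3.03] tcp in station [0.0215 0.0343 0.1761]
```

View pics/m.png

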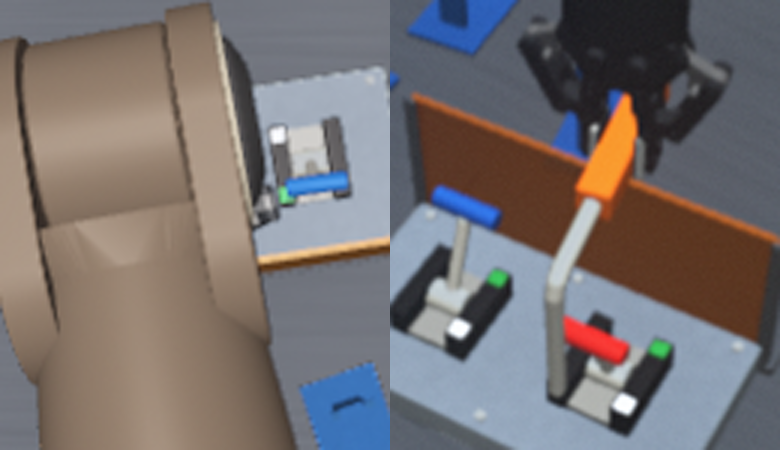

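Leg is now behind the bar at (557,340) in the composite. Drawing it back.

move_arm:
  commands:
    - [[0, 0, 0, -0.02, -0.003, 0, 0], [0, 0, 0, -0.02, -0.003, 0, 0], [0, 0, 0, -0.02, -0.003, 0, 0], [0, 0, 0, -0.02, -0.003, 0, 0], [0, 0, 0, -0.02, -0.003, 0, 0], [0, 0, 0, 0, 0, 0, 0]]

```text
time_s: 15.45
eef_pos: [0.5117, 0.0976, 0.1764]
tool_rot: [[0.955, 0.295, 0.005], [0.295, -0.955, 0.002], [0.005, -0.0, -1.0]]
wrist_force: [5.4, 0.3, 0.9]
opening: 0.0232
```

move_arm:
  commands:
    - [[0, 0, 0, -0.02, -0.003, 0, 0], [0, 0, 0, -0.02, -0.003, 0, 0], [0, 0, 0, -0.02, -0.003, 0, 0], [0, 0, 0, -0.02, -0.003, 0, 0], [0, 0, 0, -0.02, -0.003, 0, 0], [0, 0, 0, 0, 0, 0, 0]]

```text
time_s: 16.05
eef_pos: [0.4912, 0.0944, 0.176]
tool_rot: [[0.955, 0.295, 0.003], [0.295, -0.955, 0.001], [0.003, -0.0, -1.0]]
wrist_force: [4.5, 0.4, 1.4]
opening: 0.0231
```

```bash
python3 -c "
from h import *
leg(.070,.051,.174)";python3 look.py n
```

```text
leg now (station) [0.1    0.0514 0.1764] Fstation [4.54] q1,q6 [0.189 3.031] goal q1~ 0.191
t 16.05 tcp [0.4912 0.0944 0.176 ] F [4.5 0.4 1.4] M [ 0.15 -1.49 -0.2 ] op 0.0231
 turn units [-0.0001 -0.0021 -0.0001]  shift units after turn [-0.1488 -0.0195  0.0101]
[ 0.19  0.08 -0.21  1.28  0.    3.03] tcp in station [-0.0174  0.0344  0.176 ]
```

View pics/n.png

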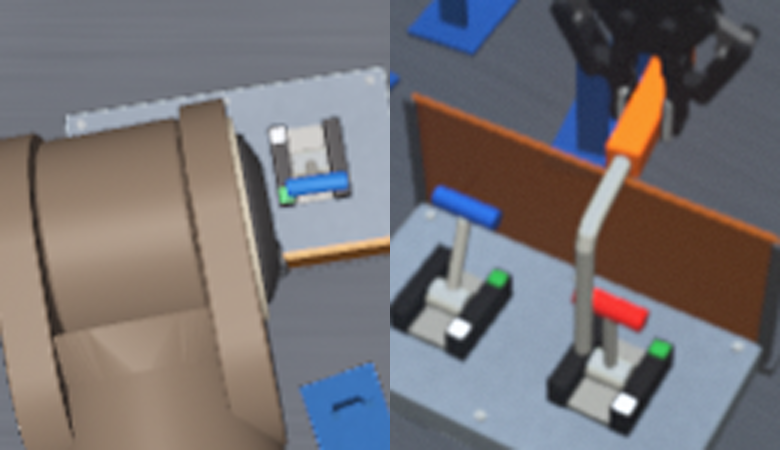

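move_arm:
  commands:
    - [[0, 0, 0, -0.02, -0.003, 0, 0], [0, 0, 0, -0.02, -0.003, 0, 0], [0, 0, 0, -0.02, -0.003, 0, 0], [0, 0, 0, -0.02, -0.003, 0, 0], [0, 0, 0, -0.015, -0.002, 0, 0], [0, 0, 0, -0.015, -0.002, 0, 0], [0, 0, 0, 0, 0, 0, 0]]

```text
time_s: 16.85
eef_pos: [0.4673, 0.0907, 0.1745]
tool_rot: [[0.955, 0.296, -0.002], [0.296, -0.955, 0.0], [-0.002, -0.001, -1.0]]
wrist_force: [2.4, -0.1, -0.4]
opening: 0.023
```

move_arm:
  commands:
    - [[0, 0, 0, -0.01, -0.001, 0, 0], [0, 0, 0, -0.01, -0.001, 0, 0], [0, 0, 0, 0, 0, 0, 0]]

```text
time_s: 17.15
eef_pos: [0.4636, 0.09, 0.1743]
tool_rot: [[0.955, 0.296, -0.002], [0.296, -0.955, 0.001], [-0.002, -0.001, -1.0]]
wrist_force: [4.2, 0.5, -4.4]
opening: 0.0231
```

```bash
python3 -c "
from h import *
leg(.070,.051,.174)";python3 look.py o
```

```text
leg now (station) [0.0721 0.0514 0.1741] Fstation [4.21] q1,q6 [0.191 3.033] goal q1~ 0.191
t 17.15 tcp [0.4636 0.09   0.1743] F [ 4.2  0.5 -4.4] M [ 0.18 -0.74 -0.01] op 0.0231
 turn units [-0.0007  0.001   0.0001]  shift units after turn [-0.0105  0.0004  0.0015]
[ 0.19  0.03 -0.26  1.27  0.    3.03] tcp in station [-0.0453  0.0344  0.1743]
```

View pics/o.png

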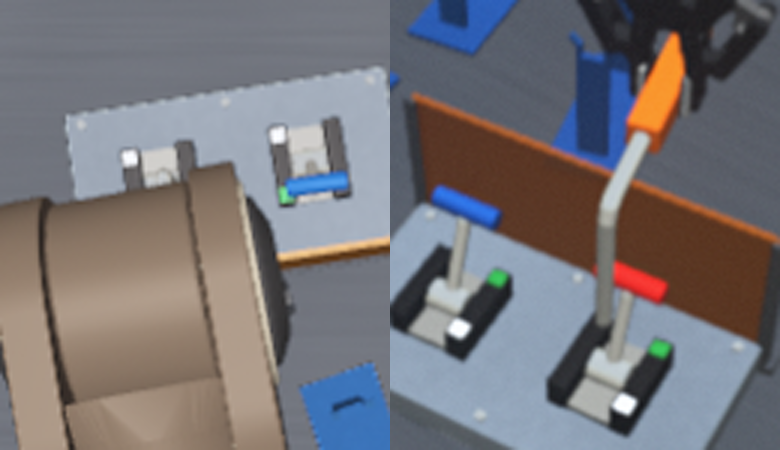

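move_arm:
  commands:
    - [[0, 0, 0, -0.01, -0.001, 0, 0], [0, 0, 0, 0, 0, 0, 0]]

```text
time_s: 17.45
eef_pos: [0.462, 0.0897, 0.1746]
tool_rot: [[0.955, 0.296, -0.001], [0.296, -0.955, 0.001], [-0.001, -0.001, -1.0]]
wrist_force: [3.7, 1.4, -4.9]
opening: 0.0231
```

move_arm:
  commands:
    - [[0, 0, 0, -0.01, -0.001, 0, 0], [0, 0, 0, 0, 0, 0, 0]]

```text
time_s: 17.65
eef_pos: [0.4602, 0.0893, 0.1747]
tool_rot: [[0.955, 0.296, -0.001], [0.296, -0.955, 0.001], [-0.0, -0.001, -1.0]]
wrist_force: [5.2, 1.1, -5.1]
opening: 0.0235
```

move_arm:
  commands:
    - [[0, 0, 0, -0.01, -0.001, 0, 0], [0, 0, 0, 0, 0, 0, 0]]

```text
time_s: 17.85
eef_pos: [0.4592, 0.0891, 0.1749]
tool_rot: [[0.955, 0.296, 0.001], [0.296, -0.955, 0.001], [0.002, -0.001, -1.0]]
wrist_force: [7.5, 1.8, -3.3]
opening: 0.0232
```

move_arm:
  commands:
    - [[0, 0, 0, -0.008, -0.001, 0, 0], [0, 0, 0, 0, 0, 0, 0]]

```text
time_s: 18.05
eef_pos: [0.459, 0.0891, 0.1752]
tool_rot: [[0.955, 0.295, 0.004], [0.295, -0.955, 0.002], [0.004, -0.001, -1.0]]
wrist_force: [12.0, 2.8, -7.9]
opening: 0.0233
```

```bash
python3 -c "
from h import *
leg(.070,.051,.174)";python3 look.py p
```

```text
leg now (station) [0.0674 0.0512 0.1758] Fstation [12.34] q1,q6 [0.191 3.033] goal q1~ 0.191
t 18.05 tcp [0.459  0.0891 0.1752] F [12.   2.8 -7.9] M [ 0.57 -2.48 -0.12] op 0.0233
 turn units [-0.0003 -0.0028 -0.    ]  shift units after turn [0.0129 0.0028 0.0062]
[ 0.19  0.02 -0.28  1.27  0.    3.03] tcp in station [-0.05    0.0342  0.1752]
```

View pics/p.png

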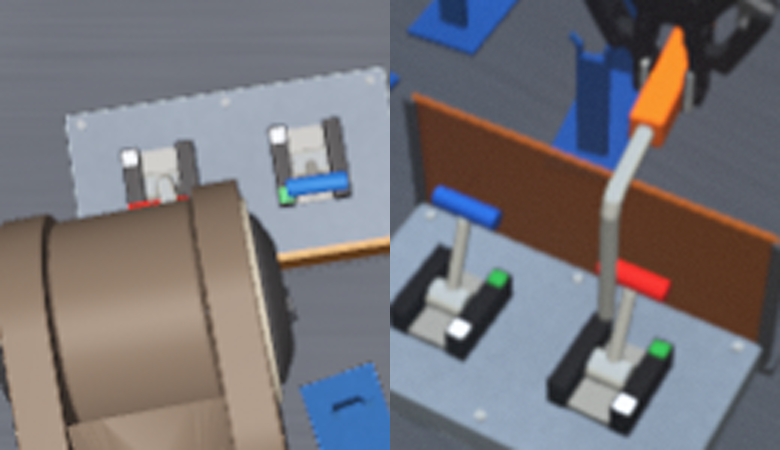

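On-stop felt (12 N), and the bar is at its predicted on pixel (634,279). Backing away and lifting out.

move_arm:
  commands:
    - [[0, 0, 0, 0.04, 0.006, 0, 0], [0, 0, 0, 0.06, 0.009, 0, 0], [0, 0, 0, 0, 0, -0.08, 0], [0, 0, 0, 0, 0, -0.14, 0], [0, 0, 0, 0, 0, -0.16, 0], [0, 0, 0, 0, 0, -0.1, 0], [0, 0, 0, 0, 0, -0.03, 0], [0, 0, 0, 0, 0, 0, 0], [0, 0, 0, 0, 0, 0, 0]]

```text
time_s: 19.05
eef_pos: [0.4765, 0.0914, 0.2755]
tool_rot: [[0.955, 0.296, -0.003], [0.296, -0.955, 0.0], [-0.002, -0.001, -1.0]]
wrist_force: [0.3, -0.3, -2.9]
opening: 0.0232
```

```bash
python3 -c "
from h import *
leg(.070,.051,.174)
goal((.4942,-.2488,.276),.0734)
s=get_state();P=s['eef_pos']
for x,z in ((.1186,-.098),(.1186,.0227),(.053,.0287)):
    q=proj('scene',P+s['tool_rot'][:,0]*x+np.array([0,0,z]))[0]; print(((q-[230,150])*3+[390,0]).round(0))
";python3 look.py r
```

```text
leg now (station) [0.085  0.0508 0.2752] Fstation [0.26] q1,q6 [0.189 3.031] goal q1~ 0.191
t 19.05 tcp [0.4765 0.0914 0.2755] F [ 0.3 -0.3 -2.9] M [-0.03  0.13  0.04] op 0.0232
 turn units [-0.0006  0.0015  0.    ]  shift units after turn [-0.074  -0.0118  0.5075]
t 19.05 tcp [0.4765 0.0914 0.2755] F [ 0.3 -0.3 -2.9] M [-0.03  0.13  0.04] op 0.0232
 turn units [-0.0005  0.0016  0.1443]  shift units after turn [-0.0363  1.7031 -0.0025]
[595. 236.]
[597.  95.]
[636.  16.]
[ 0.19  0.06 -0.02  1.5   0.    3.03] tcp in station [-0.0324  0.0338  0.2755]
```

View pics/r.png

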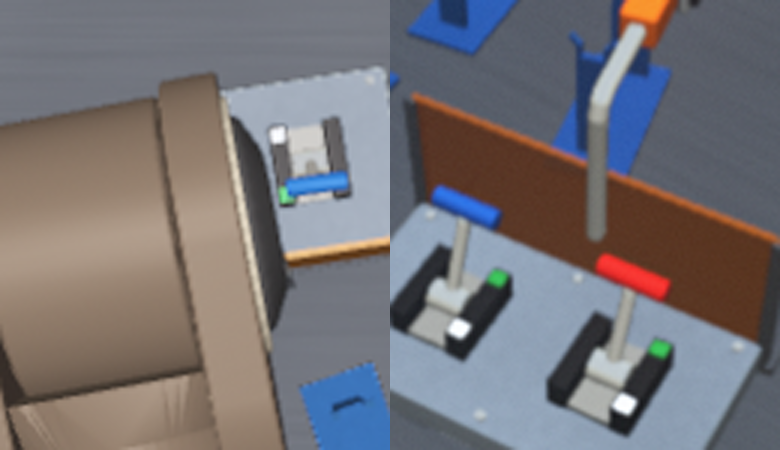

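Red handle stays at on (633,277). Carrying the rod back to the rack at height.

move_arm:
  commands:
    - [[0, 0, 0, -0.02, 0.08, 0, 0], [0, 0, 0, -0.04, 0.16, 0, 0], [0, 0, 0, -0.05, 0.2, 0, 0], [0, 0, 0, -0.05, 0.2, 0, 0], [0, 0, 0, -0.05, 0.2, 0, 0], [0, 0, 0, -0.05, 0.2, 0, 0], [0, 0, 0, -0.05, 0.2, 0, 0], [0, 0, 0, -0.05, 0.2, 0, 0], [0, 0, 0, -0.04, 0.14, 0, 0], [0, 0, 0, -0.02, 0.07, 0, 0]]

```text
time_s: 20.15
eef_pos: [0.4935, -0.2508, 0.2751]
tool_rot: [[0.956, 0.293, -0.002], [0.293, -0.956, 0.001], [-0.002, -0.002, -1.0]]
wrist_force: [-0.7, 0.5, -3.2]
opening: 0.0233
```

move_arm:
  commands:
    - [[0, 0, 0.04, 0, 0, 0, 0], [0, 0, 0.05, 0, 0, 0, 0], [0, 0, 0.04, 0, 0, 0, 0], [0, 0, 0.014, 0, 0, 0, 0], [0, 0, 0, 0, 0, 0, 0], [0, 0, 0, 0, 0, 0, 0]]

```text
time_s: 20.75
eef_pos: [0.4941, -0.2482, 0.2764]
tool_rot: [[0.997, 0.075, -0.001], [0.075, -0.997, 0.001], [-0.001, -0.001, -1.0]]
wrist_force: [0.4, -0.0, -2.1]
opening: 0.0232
```

```bash
python3 -c "
from h import *
goal((.4942,-.2488,.276),.0734)"
```

```text
t 20.75 tcp [ 0.4941 -0.2482  0.2764] F [ 0.4 -0.  -2.1] M [-0.01  0.11 -0.07] op 0.0232
 turn units [-0.0007  0.0004  0.0013]  shift units after turn [0.0004 0.0033 0.0022]
```

```bash
python3 -c "
from h import *
ims=[]
for n,o in(('top',(330,130)),('scene',(80,50))):
    im=camera(n)[:,:,::-1]; ims.append(cv2.resize(im[o[1]:o[1]+150,o[0]:o[0]+130],None,fx=3,fy=3,interpolation=cv2.INTER_CUBIC))
cv2.imwrite('pics/s.png',np.hstack(ims))
"
```

```text
(no output)
```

View pics/s.png

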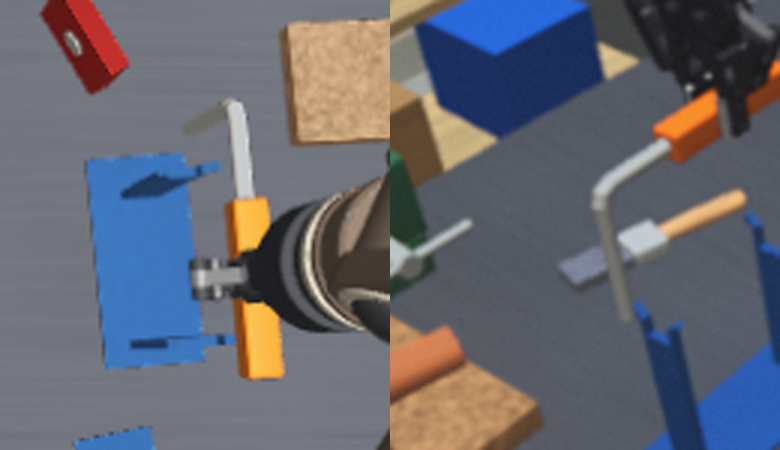

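Rod position in hand is unchanged from the first lift (bend at (232,103) vs. (234,105) scaled). Lowering into the rack.

move_arm:
  commands:
    - [[0, 0, 0, 0, 0.003, 0.08, 0], [0, 0, 0, 0, 0, 0.12, 0], [0, 0, 0, 0, 0, 0.12, 0], [0, 0, 0, 0, 0, 0.12, 0], [0, 0, 0, 0, 0, 0.1, 0], [0, 0, 0, 0, 0, 0.08, 0], [0, 0, 0, 0, 0, 0.05, 0], [0, 0, 0, 0, 0, 0, 0], [0, 0, 0, 0, 0, 0, 0]]

```text
time_s: 21.75
eef_pos: [0.4943, -0.2491, 0.1432]
tool_rot: [[0.997, 0.074, 0.0], [0.074, -0.997, 0.001], [0.0, -0.0, -1.0]]
wrist_force: [0.1, -0.0, -2.7]
opening: 0.0231
```

```bash
python3 -c "
from h import *
goal((.4942,-.2488,.1333),.0734)"
```

```text
t 21.75 tcp [ 0.4943 -0.2491  0.1432] F [ 0.1 -0.  -2.7] M [-0.07  0.15  0.03] op 0.0231
 turn units [-0.0003 -0.0001  0.0004]  shift units after turn [-0.0005 -0.0017  0.0494]
```

move_arm:
  commands:
    - [[0, 0, 0, 0, 0, 0.02, 0], [0, 0, 0, 0, 0, 0.015, 0], [0, 0, 0, 0, 0, 0, 0], [0, 0, 0, 0, 0, 0, 0]]

```text
time_s: 22.15
eef_pos: [0.4941, -0.2491, 0.1358]
tool_rot: [[0.997, 0.074, -0.0], [0.074, -0.997, 0.001], [-0.0, -0.001, -1.0]]
wrist_force: [0.5, 0.8, -2.9]
opening: 0.023
```

move_arm:
  commands:
    - [[0, 0, 0, 0, 0, 0.008, 0], [0, 0, 0, 0, 0, 0, 0], [0, 0, 0, 0, 0, 0, 0]]

```text
time_s: 22.45
eef_pos: [0.4942, -0.2491, 0.1342]
tool_rot: [[0.997, 0.074, 0.0], [0.074, -0.997, 0.001], [0.0, -0.001, -1.0]]
wrist_force: [0.1, -0.4, -1.6]
opening: 0.0232
```

```bash
cat > look2.py <<'E'
from h import *
import sys
ims=[]
for n,o in(('top',(330,130)),('scene',(110,80))):
    im=camera(n)[:,:,::-1]; ims.append(cv2.resize(im[o[1]:o[1]+150,o[0]:o[0]+130],None,fx=3,fy=3,interpolation=cv2.INTER_CUBIC))
cv2.imwrite(f'pics/{sys.argv[1]}.png',np.hstack(ims))
goal((.4942,-.2488,.1333),.0734)
E
python3 look2.py u
```

```text
t 22.55 tcp [ 0.4943 -0.2491  0.1342] F [ 0.3  0.2 -0.9] M [-0.12  0.03 -0.  ] op 0.0228
 turn units [-0.0003 -0.0001  0.0003]  shift units after turn [-0.0002 -0.0017  0.0045]
```

View pics/u.png

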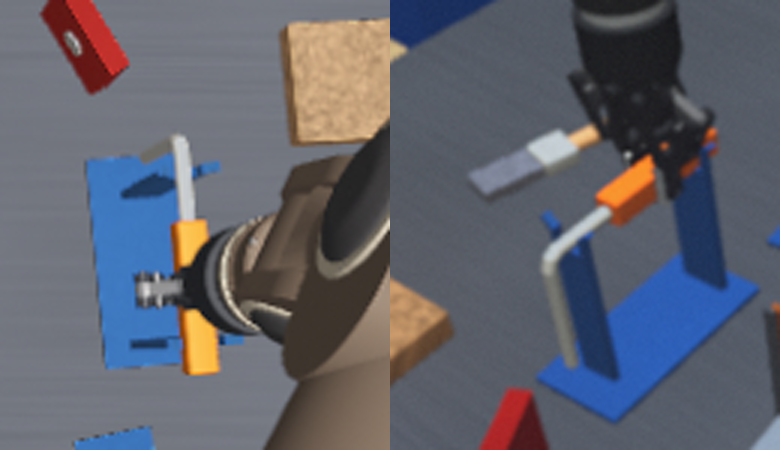

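Rod sits in both forks, with light contact. Lowering a final 1 mm and opening.

move_arm:
  commands:
    - [[0, 0, 0, 0, 0, 0.006, 0], [0, 0, 0, 0, 0, 0, 0], [0, 0, 0, 0, 0, 0, 0.4], [0, 0, 0, 0, 0, 0, 0.7], [0, 0, 0, 0, 0, 0, 1], [0, 0, 0, 0, 0, 0, 1], [0, 0, 0, 0, 0, 0, 1], [0, 0, 0, 0, 0, 0, 1], [0, 0, 0, 0, 0, 0, 1]]

```text
time_s: 23.45
eef_pos: [0.4941, -0.2491, 0.1328]
tool_rot: [[0.997, 0.074, -0.0], [0.074, -0.997, 0.001], [-0.0, -0.001, -1.0]]
wrist_force: [-0.1, -0.2, 0.3]
opening: 0.0853
```

```bash
python3 look2.py v
```

```text
t 23.55 tcp [ 0.4941 -0.249   0.1328] F [-0.5 -0.2  0.1] M [ 0.01 -0.04 -0.07] op 0.0854
 turn units [-0.0005  0.0002  0.0003]  shift units after turn [ 0.0007 -0.0011 -0.0023]
```

View pics/v.png

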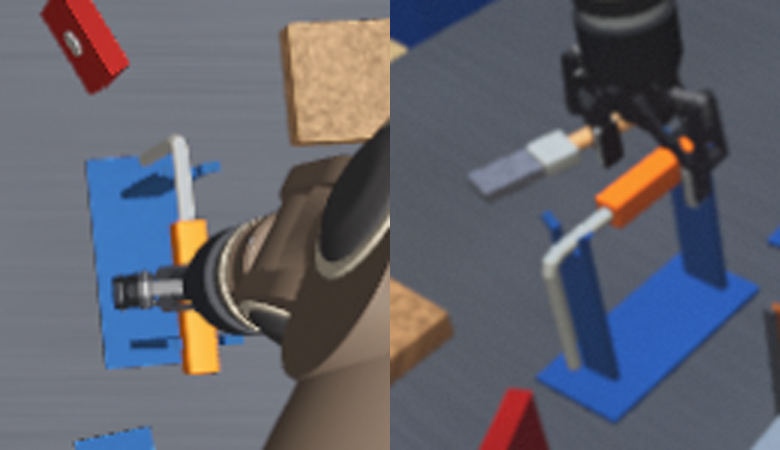

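Released with no residual force. Rising and moving the arm aside for an unobstructed final look.

move_arm:
  commands:
    - [[0, 0, 0, 0, 0, -0.08, 1], [0, 0, 0, 0, 0, -0.14, 1], [0, 0, 0, 0, 0, -0.16, 1], [0, 0, 0, 0, 0, -0.16, 1], [0, 0, 0, -0.1, 0.08, 0, 1], [0, 0, 0, -0.14, 0.12, 0, 1], [0, 0, 0, -0.14, 0.12, 0, 1], [0, 0, 0, -0.14, 0.12, 0, 1], [0, 0, 0, -0.08, 0.08, 0, 1], [0, 0, 0, 0, 0, 0, 1]]

```text
time_s: 24.55
eef_pos: [0.3805, -0.3634, 0.2409]
tool_rot: [[0.998, 0.07, -0.001], [0.07, -0.998, 0.0], [-0.001, -0.0, -1.0]]
wrist_force: [0.1, -1.6, -0.8]
opening: 0.085
```

Run:
```python
from h import *
for n in("scene","top"):
    im=camera(n)[:,:,::-1]; cv2.imwrite(f"pics/{n}9.png",im)
    a=cv2.imread(f"pics/{n}0.png"); 
a0=cv2.imread("pics/top0.png")[130:270,190:430];a1=cv2.imread("pics/top9.png")[130:270,190:430]
cv2.imwrite("pics/w_top.png",np.vstack([cv2.resize(x,None,fx=2.1,fy=2.1) for x in(a0,a1)]))
a0=cv2.imread("pics/scene0.png")[90:330,130:390];a1=cv2.imread("pics/scene9.png")[90:330,130:390]
cv2.imwrite("pics/w_scene.png",np.hstack([cv2.resize(x,None,fx=1.5,fy=1.5) for x in(a0,a1)]))
for l in("red_bar","rod","spray_can","square_block"):
    print(l,[np.round(pinpoint(n,l)[0]["uv"],1) if pinpoint(n,l) else None for n in("scene","top")])
print(get_state()["time_s"],get_state()["wrist_force"].round(1))
```

```text
red_bar [array([312.5, 241.6]), array([148.6, 248.2])]
rod [array([201.1, 140.6]), array([395.1, 226.6])]
spray_can [array([433.8, 290.6]), array([148.9, 248.7])]
square_block [array([154. , 249.3]), array([353.2, 141.6])]
25.45 [-0.2  0.   0.1]
```

View pics/w_top.png

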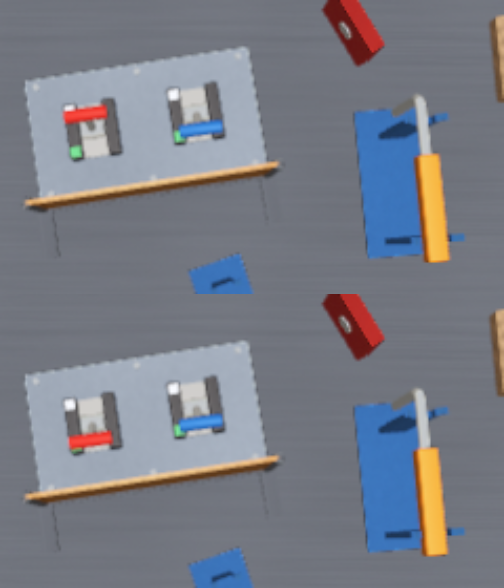

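View pics/w_scene.png

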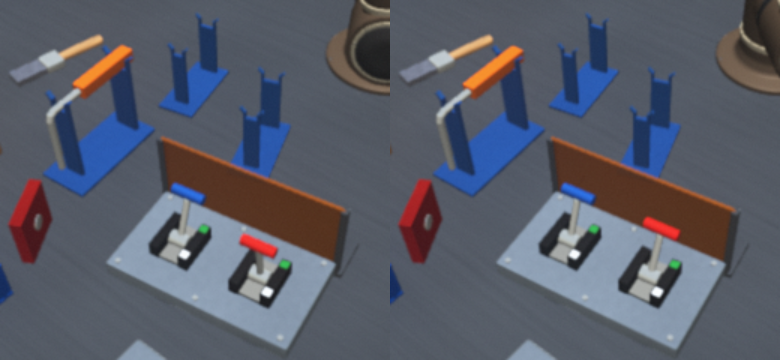

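The after views show the red handle leaning like the blue one. The rod hangs where it hung before, and the block and blue handle have not moved. Handing in.

```bash
python3 -c "
from bench import *
ctrl.finish_job()"
```

```text
the job is handed in; nothing more can be done
```

The red breaker was pushed fully to off and then drawn fully to on, using only the rod over the screen. The rod is back in its rack, and I handed the job in at about 25.5 s of the 58 s allowed.

- **Off stop:** the force rose from about 4 N to 15 N over the last 4 mm commanded, and the bar stood at its predicted off pixel.
- **On stop:** the force rose from about 5 N to 12 N over the last 4 mm, and the bar stood at its predicted on pixel. It stayed there after the rod was lifted away.
- **Final pictures:** the red handle leans like the blue one. The rod hangs in both forks as at the start, and the blue handle and block look unmoved. The readings for the rod, can and block agree with the first ones to within about 3 pixels. I saw no contact with the screen.

**What disagreed or went wrong:**
- **False reading:** the last `red_bar` network reading in the top view was false; it landed on the spray can. The pictures and the scene-camera reading agree with on.
- **First approach:** it overshot the rod by about 25 mm before anything was touched, and I corrected it.
- **Joint 6 at its limit:** it reached the end of its range on the way to the screen, so I worked with the rod turned about 8° from the station's axis.

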